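# Stage finished modules on the sloping shelf

### The job

First clear the sloping staging shelf: lay the short and the long setting block home, flat in the pocket of their own holders (the one whose length and dots match). Then stack every module from the cardboard sheet on the shelf, one flat on top of another, in any order, each square and centred across the shelf, its plain end touching the backstop and its connector pointing up the slope; and last lay the hold-down weight flat on the middle of the top module. Leave the third block and the other things on the bench alone.

Things in the scene. Friction and masses are not known exactly. Their poses are not given: they have to be found in the camera images.
- deck: sloping grey plate of the fixed shelf, 160 (x) x 170 mm (y), no side walls; a steel backstop 110 mm wide, 60 mm high, stands square on its low end, farthest from the robot. Origin on the plate's surface at the foot of the backstop's face, mid-width, 38 mm above the bench; x up the slope, y across, z square out of the plate. Slope 0.22 rad (in its pose). Nothing slides down it by itself.
- module_1: flat aluminium module: case 110 (x) x 60 (y) x 12 mm (z), 0.11 to 0.21 kg, with a connector 40 mm wide standing out 9 mm from its +x end, 2 to 10 mm above its underside. Origin at the centre of the case's underside. Three or four are present, lying on a cardboard sheet on the bench, connectors roughly towards the robot; absent ones read None. All alike.
- module_2: flat aluminium module: case 110 (x) x 60 (y) x 12 mm (z), 0.11 to 0.21 kg, with a connector 40 mm wide standing out 9 mm from its +x end, 2 to 10 mm above its underside. Origin at the centre of the case's underside. Three or four are present, lying on a cardboard sheet on the bench, connectors roughly towards the robot; absent ones read None. All alike.
- module_3: flat aluminium module: case 110 (x) x 60 (y) x 12 mm (z), 0.11 to 0.21 kg, with a connector 40 mm wide standing out 9 mm from its +x end, 2 to 10 mm above its underside. Origin at the centre of the case's underside. Three or four are present, lying on a cardboard sheet on the bench, connectors roughly towards the robot; absent ones read None. All alike.
- module_4: flat aluminium module: case 110 (x) x 60 (y) x 12 mm (z), 0.11 to 0.21 kg, with a connector 40 mm wide standing out 9 mm from its +x end, 2 to 10 mm above its underside. Origin at the centre of the case's underside. Three or four are present, lying on a cardboard sheet on the bench, connectors roughly towards the robot; absent ones read None. All alike.
- short_block: steel setting block, a plain square bar 80 mm long (its x) by 32 x 32 mm, one small dark dot on it, about 0.4 kg. Origin at its centre. At the start it lies on the sloping deck, lengthwise up the slope. Any of its four long sides may be up, either end first.
- long_block: steel setting block, a plain square bar 110 mm long (its x) by 32 x 32 mm, two small dark dots on it, about 0.4 kg. Origin at its centre. At the start it lies on the sloping deck, lengthwise up the slope. Any of its four long sides may be up, either end first.
- short_holder: black holder of the short block, fixed on the bench: open-topped pocket 86 x 38 mm inside (3 mm clearance round the block), floor 5 mm and rim 20 mm above the bench, outside 96 x 48 mm, plus a solid 26 mm label tab on its -x end with white dots: one. Origin on the bench under the pocket's centre, x along it, z up. A block home in it has its centre 21 mm above the bench.
- long_holder: black holder of the long block, fixed on the bench: open-topped pocket 116 x 38 mm inside (3 mm clearance round the block), floor 5 mm and rim 20 mm above the bench, outside 126 x 48 mm, plus a solid 26 mm label tab on its -x end with white dots: two. Origin on the bench under the pocket's centre, x along it, z up. A block home in it has its centre 21 mm above the bench.
- stub_block: third steel block, 55 x 32 x 32 mm, three dots, already home in a holder of its own beside the others; origin at its centre. Leave it alone.
- weight: dark steel hold-down weight, 0.5 kg: a base plate 100 (x) x 50 (y) x 10 mm with an upright grip rib on its middle, 60 mm long (x), 16 mm thick (y), its top 42 mm above the underside. Origin at the centre of the underside. Starts on the bench.
- flux_bottle: small bottle, 44 mm across, 90 mm tall, standing beyond the shelf; leave it alone. Origin under its base.
- solder_reel: reel, 60 mm across, 46 mm tall, beyond the shelf; leave it alone. Origin under its base.
- loose_connector: loose connector, 30 x 70 x 20 mm, beyond the shelf; leave it alone. Origin under it.

How it is judged:
By the outcome, as a careful person would: the job done as asked, in the order asked, and still so for the second after the job is handed in, with the robot touching nothing.
Of module_1, module_2, module_3, module_4 only 3 to 4 are there at a start; the rules pass over those that are not, and their reading is None.
At some moment in a run one of short_block, long_block, weight, module_1, module_2, module_3, module_4 may be knocked a few centimetres aside while the robot is not near it.
Once in a run the grip may slacken for a moment while it holds something.
It also fails if it takes over 210 s, if anything falls off the work surface, if the arm or the gripper's body presses on something with over 40 N, if the wrist force passes 120 N, or if a joint passes its speed limit or range.

### The arm

A 6-joint arm with a two-finger parallel gripper is mounted at the origin on the work surface. World frame = base frame: x ahead of the robot, y to its left, z up, the work surface at z = 0. Lengths are in mm, angles in degrees, forces in N, time in s.
With the tool pointing down it reaches from about 350 to 850 mm from the base axis. Payload 8.1 kg.
Tool frame: the origin (TCP) lies between the finger pads; the fingertips stand 11 mm ahead of it and the grasp point (between the pads) lies 8 mm behind it; z points along the fingers, y is the line along which they close (so a half turn about z gives the same grasp; the last joint's range is limited). The gripper opens to 85 mm and grips with 20 to 120 N. Pads are 22 mm wide; open, the fingers measure 114 mm over their backs; the gripper's body (76 mm by 85 mm) begins 54 mm behind the grasp point. The pads swing forward as they close: fully open they stand 13 mm farther back than shut.
Start: joints at [65.925, 7.471, 85.268, -0, 87.261, -4.893], TCP at [197.127, 566.698, 208.192] pointing down, gripper open.
Joint ranges: [-169.43, 169.43], [-51.17, 129.36], [1.28, 143.12], [-76.62, 256.62], [0, 156.53], [-152.29, 152.29]. Speed limits (degrees/s): [136.94, 136.94, 159.86, 180, 180, 180].

### API

Orientations are given as [roll, pitch, yaw] about the fixed x, y, z axes, in that order (R = Rz(yaw) Ry(pitch) Rx(roll)).
In Python, from bench import r, snapshot, get_calibration gives the robot as it stands.
- The arm moves only by the tool step_arm, never from a script. Its argument "rows" is a list of rows, each a list of 2 entries, a list of its own where there are three numbers: the shift along the tool's x, y, z in mm, then the turn about the tool's z in degrees. In form: [[[tx, ty, tz], yaw], ...]. A call has 1 to 12 rows; each row is the pose to reach, as a shift and turn from the pose commanded when the call began, along the tool's axes at that moment; what a row does not reach only later rows make up. A row lasts 1/10 s, in which the tool goes at most 50 mm and 8.59 degrees, less where a joint would pass 70% of its speed; a pose out of reach is approached as far as the arm can. A call with a gripper value outside its range is refused whole. "fingers" is the opening, from 0 (shut) to 1 (fully open), set as the call begins (left out, the last holds). The fingers move at their own pace and stop on an object; "squeeze" is the grip in N (left out, the last holds). Time passes only in rows, so rows that repeat a pose let the fingers close. It gives the time, the measured TCP pose, the force, the opening and the grip force at its end, in the units of the state.
- r.sense(): the state, without advancing time (a new reading comes with each control period).
- snapshot(name): name is "scene" or "top"; returns the picture (400x640x3 uint8, blue, green, red); there is no depth.
- get_calibration(name): a dict with "fovy" (degrees; the focal length in pixels is half the picture's height over the tangent of half this angle, whatever the lens; pixels are square), "cx", "cy" (the principal point, pixels), "dist" ([k1, k2, p1, p2, k3] as OpenCV has them; the pictures are not rectified), "eye" and "orientation" of the camera in the world. Camera axes: x right, y up, looking along -z (the intrinsics and any distortion apply to the point x, -y, -z); pixel columns grow to the right and rows downward; lengths in mm; the calibration is good to about 2 mm. A picture is of the moment at which its call begins. get_calibration takes no time and is no camera call.
- r.hand_in(): hands the job in; it is judged then, once.
The state is a dict: "time": time; "joint_pos": joint angles; "qd": joint speeds; "joint_efforts": joint torques, N m; "tool_pos": TCP position; "tcp_rot": TCP orientation; "ft_force": force on the tool from outside, world axes, zero at the start; "wrist_torque": the same for the moment, N m; "finger_gap": finger opening in mm; "grip_force": force on a finger pad.
Only numpy, scipy, OpenCV 4.12 (cv2) and the standard library are available. Lean on these libraries where they do the work, as an engineer would, in place of code of your own. Each camera call takes 0.05 s, during which the arm holds its last target. There are 200 camera calls.

## Working session

There is one attempt and no reset: what is moved stays moved. The work goes in short steps, Python scripts to look and compute and a tool call to move; the robot and the scene stay as the last step left them, time stands still between calls to the robot, and variables do not carry over. Pictures are saved under pics/ and viewed, at most 14 in all, crops included, and the job is handed in when it is done.

Besides the shell and the picture viewer there is one more tool, called after ">>>" as a command line: name --argument value ..., lists and objects as JSON in quotes. step_arm: Moves the arm, as the interface text tells. Its arguments: {"type":"object","properties":{"rows":{"type":"array"},"fingers":{"type":"number"},"squeeze":{"type":"number"}},"required":["rows"]}

```bash
ls; mkdir -p pics
python3 - <<'E'
from bench import r, snapshot, get_calibration
import cv2
for n in ("scene","top"):
    cv2.imwrite(f"pics/{n}0.png",snapshot(n)); print(get_calibration(n))
s=r.sense(); print({k:s[k] for k in("time","tool_pos","tcp_rot","finger_gap","ft_force")})
E
```

```text
pics
{'fovy': 45.42213136321426, 'cx': 310.4476911326345, 'cy': 203.69275858730927, 'dist': array([-0.11366796,  0.        ,  0.        ,  0.        ,  0.        ]), 'eye': array([1061.30623645,  558.69651204, 1077.12615487]), 'orientation': array([ 35.29403348,  -0.76597101, 145.0363823 ])}
{'fovy': 54.0921832473078, 'cx': 316.5832609988016, 'cy': 196.7808333507638, 'dist': array([-0.00326226,  0.        ,  0.        ,  0.        ,  0.        ]), 'eye': array([ 469.99731941,  -23.27898144, 1096.60015742]), 'orientation': array([  7.49023823,  -0.61196478, -90.45287608])}
{'time': 0.1, 'tool_pos': array([196.90302393, 566.20565708, 207.24841995]), 'tcp_rot': array([-1.79903884e+02, -7.39391307e-03,  1.60818464e+02]), 'finger_gap': 85.46144401914164, 'ft_force': array([-0.53905189,  0.7929854 , -0.11566953])}
```

View pics/scene0.png

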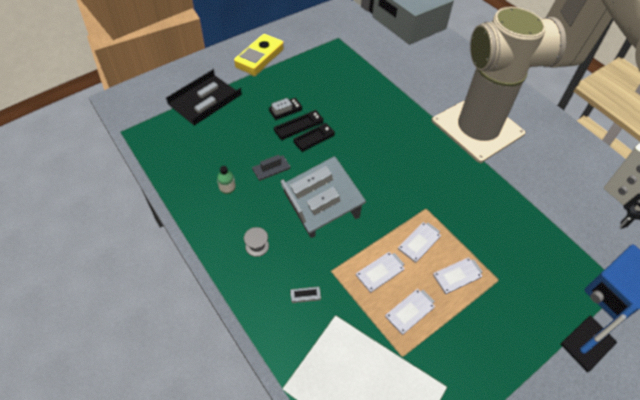

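View pics/top0.png

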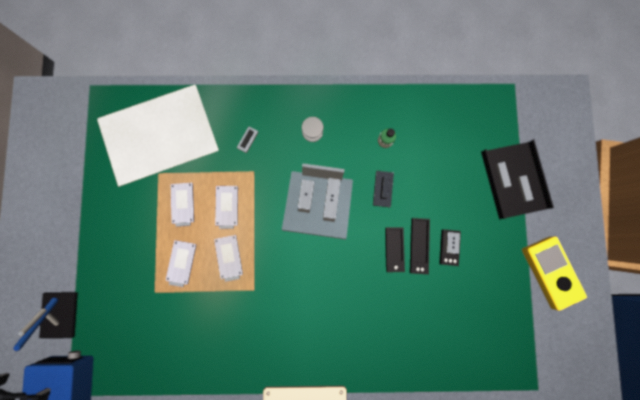

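The pictures show four modules on the cardboard (top view, around 181,203; 227,206; 181,262; 228,256). The deck is at about (318,205) with the short block (306,195) and long block (331,199). The weight is at (383,188) and the holders at (395,250, one dot) and (420,246, two dots).

```bash
cat > h.py <<'E'
from bench import r, snapshot, get_calibration
import cv2, numpy as np
from scipy.spatial.transform import Rotation as Ro
def cam(n):
    c=get_calibration(n); f=200/np.tan(np.radians(c["fovy"]/2))
    K=np.array([[f,0,c["cx"]],[0,f,c["cy"]],[0,0,1]])
    R=Ro.from_euler("xyz",c["orientation"],degrees=True).as_matrix()@np.diag([1,-1,-1.])
    return K,np.array(c["dist"]),R,np.array(c["eye"])
C={n:cam(n) for n in("top","scene")}
def rays(px,n="top"):
    K,d,R,e=C[n]
    u=cv2.undistortPoints(np.float64(px).reshape(-1,1,2),K,d).reshape(-1,2)
    return np.c_[u,np.ones(len(u))]@R.T, e
def cast(px,z,n="top"):           # pixels -> points on plane z
    D,e=rays(px,n); return e+D*((z-e[2])/D[:,2])[:,None]
def plane(px,p0,nrm,n="top"):
    D,e=rays(px,n); return e+D*(((p0-e)@nrm)/(D@nrm))[:,None]
def proj(P,n="top"):
    K,d,R,e=C[n]; P=np.float64(P).reshape(-1,3)
    return cv2.projectPoints((P-e)@R,np.zeros(3),np.zeros(3),K,d)[0].reshape(-1,2)
def blobs(mask,z,box,amin,amax,n="top"):
    """minAreaRects in world on plane z of mask blobs within pixel box x0,y0,x1,y1"""
    x0,y0,x1,y1=box; S=4
    m=cv2.resize(mask[y0:y1,x0:x1].astype(np.float32),None,fx=S,fy=S,interpolation=cv2.INTER_LINEAR)
    m=(m>.5).astype(np.uint8); out=[]
    for c in cv2.findContours(m,cv2.RETR_EXTERNAL,cv2.CHAIN_APPROX_NONE)[0]:
        px=(c.reshape(-1,2)+.5)/S-.5+[x0,y0]
        w=cast(px,z,n)[:,:2].astype(np.float32)
        (cx,cy),(a,b),t=cv2.minAreaRect(w)
        if a<b: a,b,t=b,a,t+90
        if amin<a*b<amax: out.append((round(cx,1),round(cy,1),round(a,1),round(b,1),round((t+90)%180-90,1)))
    return out
E
cat > look.py <<'E'
from h import *
im=snapshot("top"); cv2.imwrite("pics/_top.png",im)
h=cv2.cvtColor(im,cv2.COLOR_BGR2HSV); H,S,V=[h[...,i].astype(int) for i in range(3)]
print("time",r.sense()["time"])
print("modules z12",blobs((V>150)&(S<60),12,(150,165,262,300),3000,12000))
print("dark z20",blobs((V<60)&(S<120)|(V<35),20,(372,200,470,285),1500,12000))
print("weight z10",blobs((V<90)&(S<110),10,(365,160,402,215),1500,12000))
print("deck z55",blobs((S<75)&(V>60),55,(270,155,365,250),15000,60000))
E
python3 look.py
python3 - <<'E'
from h import *
im=cv2.imread("pics/_top.png")
for p in[(306,195),(331,185),(300,225),(322,170),(383,175),(383,188),(395,240),(420,235),(350,150),(181,215),(200,230),(306,210)]: print(p,im[p[1],p[0]])
cv2.imwrite("pics/c1.png",cv2.resize(im[150:290,270:470],None,fx=4,fy=4,interpolation=cv2.INTER_CUBIC))
E
```

```text
time 0.15
modules z12 [(432.1, 336.8, 121.6, 64.5, -10.6), (445.6, 206.5, 121.6, 64.1, 10.5), (586.1, 215.8, 120.5, 63.0, 1.1), (595.1, 337.8, 121.0, 63.0, 2.3)]
dark z20 [(470.2, -398.9, 92.5, 50.7, -6.0), (465.3, -246.4, 113.0, 48.1, -0.5), (475.0, -316.1, 147.2, 49.8, -3.9)]
weight z10 [(634.8, -222.6, 100.1, 50.5, -7.2)]
deck z55 [(599.3, -40.0, 188.3, 173.4, -8.4)]
(306, 195) [141 136 135]
(331, 185) [180 175 173]
(300, 225) [148 142 130]
(322, 170) [89 93 95]
(383, 175) [73 68 65]
(383, 188) [63 58 56]
(395, 240) [58 58 62]
(420, 235) [54 53 58]
(350, 150) [ 94 128  36]
(181, 215) [224 214 219]
(200, 230) [112 163 210]
(306, 210) [ 96  98 101]
```

View pics/c1.png

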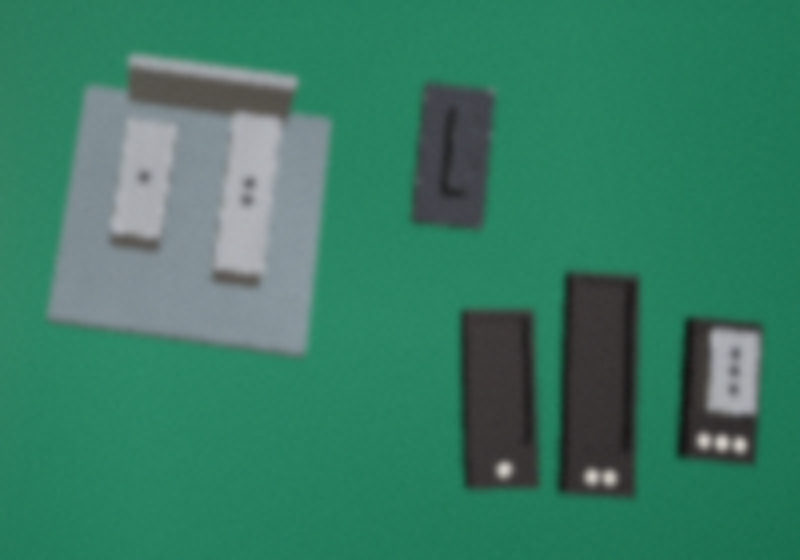

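The crop shows the short block at crop px 144,180 and the long block at 248,195. The weight is at 453,155 and the holders (one and two dots) at 500,400 and 600,385, with tabs towards the robot. I'll refine with sub-pixel thresholds.

```bash
cat >> h.py <<'E'
def cont(score,thr,box,n0=150,S=6):
    """contours (full-image px) where score>thr, sub-pixel by upscaling the grey score"""
    x0,y0,x1,y1=box
    g=cv2.resize(score[y0:y1,x0:x1].astype(np.float32),None,fx=S,fy=S,interpolation=cv2.INTER_CUBIC)
    cs=cv2.findContours((g>thr).astype(np.uint8),cv2.RETR_EXTERNAL,cv2.CHAIN_APPROX_NONE)[0]
    return [(c.reshape(-1,2)+.5)/S-.5+[x0,y0] for c in cs if len(c)>n0]
def rect(w):
    (cx,cy),(a,b),t=cv2.minAreaRect(w[:,:2].astype(np.float32))
    if a<b: a,b,t=b,a,t+90
    return [round(float(v),1) for v in (cx,cy,a,b,(t+90)%180-90)]
E
cat > look2.py <<'E'
from h import *
im=cv2.imread("pics/_top.png").astype(float); B,G,R_=[im[...,i] for i in range(3)]
for nm,sc,t,box,z in [("mod",B,168,(155,170,258,296),12),("hold",-G,-95,(375,205,470,285),20),("weight",-G,-100,(366,160,402,215),10)]:
    for c in cont(sc,t,box): print(nm,rect(cast(c,z)))
s,co=np.sin(.22),np.cos(.22)
q=lambda L:np.array(L)/4.+np.array([270,150])-.4
dl=cast(q([(87,88),(330,119)]),38)[:,:2]; dh=cast(q([(305,354),(48,320)]),38+160*s)[:,:2]
print("deck low",dl,"high",dh, "len",np.linalg.norm(dl[0]-dl[1]),np.linalg.norm(dh[0]-dh[1]),np.linalg.norm(dl.mean(0)-dh.mean(0)),"exp 170 170",160*co)
u=dl.mean(0)-dh.mean(0); v=dl[0]-dl[1]; v2=dh[1]-dh[0]
print("yaw u",np.degrees(np.arctan2(-u[1],-u[0])),"v",np.degrees(np.arctan2(v[1],v[0]))-90,np.degrees(np.arctan2(v2[1],v2[0]))-90)
for c in cont(R_,78,(270,155,365,250)): print("deck mask",len(c),rect(cast(c,55)))
for nm,L in [("hs",[(462,311),(533,311),(538,487),(466,488)]),("hl",[(567,272),(638,275),(635,496),(560,493)])]:
    print(nm,cast(q(L),20)[:,:2].round(1).tolist())
# backstop top edge line (front/back edges of white strip)
bz=38+60*co
print("bs top",cast(q([(128,66),(297,88)]),bz)[:,:2])
yaw=np.radians(180-8); ex=np.array([np.cos(yaw)*co,np.sin(yaw)*co,s]); n=np.array([-np.cos(yaw)*s,-np.sin(yaw)*s,co])
O=np.r_[dl.mean(0),38]
for nm,L in [("short",[(130,120),(178,124),(159,240),(111,235)]),("long",[(232,112),(282,117),(263,274),(213,269)])]:
    P=plane(q(L),O+32*n,n); c=P.mean(0); d=(P[0]+P[1]-P[2]-P[3])/2; print(nm,"topcentre",c.round(1),"len",np.linalg.norm(d),"yaw",np.degrees(np.arctan2(d[1],d[0])))
E
python3 look2.py
```

```text
mod [433.6, 337.5, 116.5, 60.9, -10.3]
mod [447.6, 207.4, 115.9, 60.8, 10.4]
mod [588.3, 216.3, 115.7, 61.3, 0.6]
mod [596.2, 339.5, 117.0, 61.6, 4.9]
hold [470.0, -398.4, 98.9, 56.6, -6.1]
hold [465.4, -246.9, 121.3, 53.1, -0.4]
hold [475.0, -315.5, 152.4, 55.0, -3.6]
hold [585.7, -217.8, 43.1, 5.6, 89.6]
weight [634.9, -222.3, 101.7, 52.2, -7.0]
deck low [[ 679.31293626   33.08296646]
 [ 656.71135737 -133.54748312]] high [[ 495.58033146 -110.57288712]
 [ 518.88187241   56.52985154]] len 168.15629067883287 168.71955156201844 162.44778505538744 exp 170 170 156.1435918928969
yaw u 171.785394474515 v -7.72439848760915 -7.938386362460562
deck mask 1557 [599.7, -40.6, 189.2, 175.2, -8.6]
hs [[525.5, -223.6], [525.1, -272.5], [406.0, -271.6], [405.8, -222.7]]
hl [[551.8, -297.1], [549.4, -346.1], [399.4, -337.3], [401.9, -286.4]]
bs top [[ 682.13082015    3.33268051]
 [ 666.94506261 -106.3881053 ]]
short topcentre [609.5  -7.   85.1] len 81.23871337419284 yaw -9.009288264374124
long topcentre [600.8 -74.   84.9] len 109.7792044487528 yaw -7.99787947740739
```

```bash
cat > t.py <<'E'
# python3 t.py x y z yaw : shift in tool axes and turn from measured pose
import sys,numpy as np
from bench import r
s=r.sense(); x,y,z,yw=map(float,sys.argv[1:5])
p=np.array(s["tool_pos"]); w=np.radians(s["tcp_rot"][2])
d=np.array([x,y,z])-p
t=[d[0]*np.cos(w)+d[1]*np.sin(w), d[0]*np.sin(w)-d[1]*np.cos(w), -d[2]]
a=-((yw-s["tcp_rot"][2]+90)%180-90)
print("shift",np.round(t,1),"turn",round(a,1),"| j6",round(s["joint_pos"][5],1),"tilt",np.round(s["tcp_rot"][:2],2),"t",s["time"])
E
python3 t.py 607.5 -7 190 172
```

```text
shift [-576.1 -406.6   17.4] turn -11.2 | j6 -4.9 tilt [-1.7992e+02 -1.0000e-02] t 0.15
```

>>> step_arm --rows '[[[-576,-406.5,17.4],-11.2],[[-576,-406.5,17.4],-11.2],[[-576,-406.5,17.4],-11.2],[[-576,-406.5,17.4],-11.2],[[-576,-406.5,17.4],-11.2],[[-576,-406.5,17.4],-11.2],[[-576,-406.5,17.4],-11.2],[[-576,-406.5,17.4],-11.2],[[-576,-406.5,17.4],-11.2],[[-576,-406.5,17.4],-11.2],[[-576,-406.5,17.4],-11.2],[[-576,-406.5,17.4],-11.2]]' --fingers 0.6 --squeeze 60

```text
time: 1.35
tool_pos: [546.4, 78.0, 193.2]
tcp_rot: [180.0, -0.0, 172.0]
ft_force: [1.0, -0.1, -0.0]
finger_gap: 51.5
grip_force: 0.0
```

```bash
python3 t.py 607.5 -7 130 172
```

```text
shift [-72.3 -75.7  63.2] turn 0.0 | j6 -79.2 tilt [179.99  -0.  ] t 1.35
```

>>> step_arm --rows '[[[-72,-75.5,63],0],[[-72,-75.5,63],0],[[-72,-75.5,63],0],[[-72,-75.5,63],0],[[-72,-75.5,85],0],[[-72,-75.5,105],0],[[-72,-75.5,115],0],[[-72,-75.5,115],0],[[-72,-75.5,115],0]]'

```text
time: 2.25
tool_pos: [606.8, -4.3, 79.4]
tcp_rot: [180.0, 0.0, 172.1]
ft_force: [0.3, 0.1, 0.7]
finger_gap: 51.4
grip_force: 0.0
```

```bash
python3 t.py 607.5 -7 78 172
```

```text
shift [-1.1 -2.6  1.4] turn 0.1 | j6 -87.3 tilt [1.7999e+02 5.0000e-02] t 2.25
```

>>> step_arm --rows '[[[-1,-2.5,0.5],0],[[-1,-2.5,0.5],0],[[-1,-2.5,0.5],0],[[-1,-2.5,0.5],0],[[-1,-2.5,0.5],0],[[-1,-2.5,0.5],0],[[-1,-2.5,0.5],0],[[-1,-2.5,-3],0],[[-1,-2.5,-20],0],[[-1,-2.5,-50],0],[[-1,-2.5,-70],0],[[-1,-2.5,-70],0]]' --fingers 0

```text
time: 3.45
tool_pos: [610.1, -7.6, 154.4]
tcp_rot: [180.0, 0.5, 172.0]
ft_force: [1.3, 0.4, 0.6]
finger_gap: -0.1
grip_force: 0.0
```

```bash
python3 t.py 500 -190 70 180
python3 - <<'E'
from h import *
im=snapshot("scene"); cv2.imwrite("pics/s1.png",cv2.resize(im[100:300,200:480],None,fx=2.8,fy=2.8,interpolation=cv2.INTER_CUBIC))
E
```

```text
shift [  83.7 -195.9   84.4] turn -8.0 | j6 -87.5 tilt [179.98   0.47] t 3.45
```

View pics/s1.png

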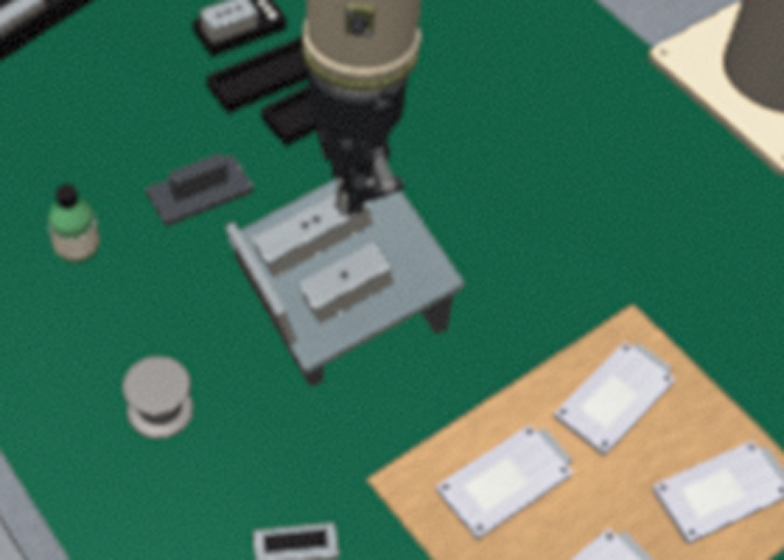

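The picture shows the short block unmoved (dot at crop 344,274) with the gripper empty and hovering above it. I'll retry lower, watching the gap while closing.

>>> step_arm --rows '[[[0,0,0],0],[[2.5,0,0],0],[[2.5,0,0],0],[[2.5,0,0],0],[[2.5,0,30],0],[[2.5,0,60],0],[[2.5,0,78],0],[[2.5,0,78],0],[[2.5,0,78],0]]' --fingers 0.6

```text
time: 4.4
tool_pos: [604.4, -7.0, 70.4]
tcp_rot: [-180.0, -0.0, 172.0]
ft_force: [0.1, 0.0, -0.2]
finger_gap: 50.9
grip_force: 0.0
```

>>> step_arm --rows '[[[0,0,0],0],[[0,0,0],0],[[0,0,0],0],[[0,0,0],0],[[0,0,0],0],[[0,0,0],0],[[0,0,0],0],[[0,0,0],0]]' --fingers 0

```text
time: 5.2
tool_pos: [604.6, -7.0, 70.4]
tcp_rot: [-180.0, -0.0, 172.0]
ft_force: [-0.7, 0.5, -0.2]
finger_gap: 0.5
grip_force: 0.0
```

Run:
```python
from h import *
for n in C:
    print(n,proj([[0,0,0],[604.5,-7,70],[604.5,-7,60],[606,-6.5,70]],n).round(1).tolist())
print(cast([(323,198)],80,"scene"),cast([(305,194.5)],85))
im=snapshot("top");im2=snapshot("scene")
o=np.hstack([cv2.resize(a,(400,400),interpolation=cv2.INTER_CUBIC) for a in(im[130:260,250:380],im2[140:250,270:380])])
cv2.imwrite("pics/p2.png",o)
```

```text
top [[304.7, 429.1], [305.9, 197.0], [305.9, 197.5], [305.7, 196.4]]
scene [[477.8, 127.5], [324.6, 199.9], [324.4, 202.1], [324.2, 200.3]]
[[608.82532286  -8.60843939  80.        ]] [[609.11038465  -4.99708928  85.        ]]
```

View pics/p2.png

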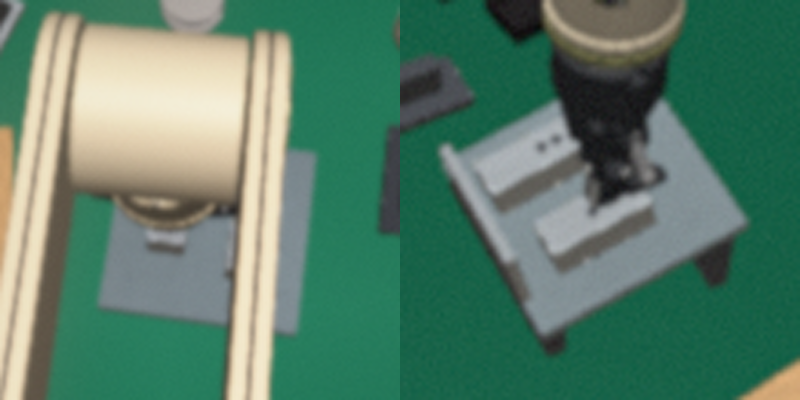

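Run:
```python
from h import *
im2=snapshot("scene")
P=[[604.5,-7,z] for z in(59,70,78,90,110,130)]
q=proj(P,"scene"); print(q.round(1).tolist())
o=cv2.resize(im2[150:230,280:380],None,fx=7,fy=7,interpolation=cv2.INTER_CUBIC)
for a in q: cv2.circle(o,(int((a[0]-280+.5)*7),int((a[1]-150+.5)*7)),3,(0,0,255),-1)
cv2.imwrite("pics/p3.png",o); s=r.sense(); print(s["tool_pos"],s["joint_pos"])
```

```text
[[324.4, 202.4], [324.6, 199.9], [324.7, 198.1], [324.9, 195.4], [325.2, 190.7], [325.5, 185.9]]
[604.60188792  -7.01090324  70.38403906] [-5.52182377e+00  1.41178315e+01  9.25531572e+01 -9.56961481e-05
  7.33329506e+01 -8.75407750e+01]
```

View pics/p3.png

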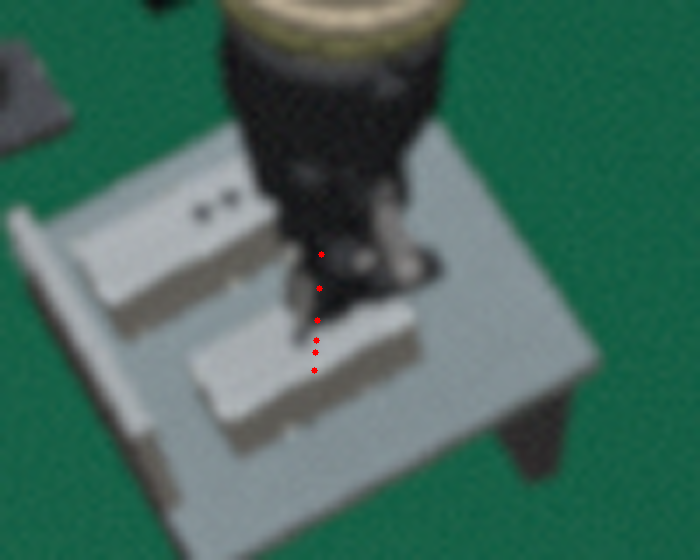

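The picture shows the closed fingertips at about z≈80 on the block's top face, in line with the TCP axis, yet no force is read. I'll feel for the block's top with closed fingers.

>>> step_arm --rows '[[[0,0,-20],0],[[0,0,-40],0],[[0,0,-40],0],[[0,0,-40],0]]'

```text
time: 5.75
tool_pos: [605.1, -7.1, 110.7]
tcp_rot: [180.0, 0.1, 172.0]
ft_force: [-0.3, 0.5, -0.6]
finger_gap: -0.3
grip_force: 0.0
```

>>> step_arm --rows '[[[0,0,5],0],[[0,0,8],0],[[0,0,11],0],[[0,0,14],0],[[0,0,17],0],[[0,0,20],0],[[0,0,20],0]]'

```text
time: 6.45
tool_pos: [604.3, -7.0, 89.8]
tcp_rot: [-180.0, -0.1, 172.0]
ft_force: [0.1, -0.4, -1.6]
finger_gap: -0.0
grip_force: 0.0
```

Run:
```python
from h import *
im2=snapshot("scene")
o=cv2.resize(im2[150:230,280:380],None,fx=7,fy=7,interpolation=cv2.INTER_CUBIC)
cv2.imwrite("pics/p4.png",o); s=r.sense(); print(s)
```

```text
{'time': 6.5, 'joint_pos': array([-5.52353091e+00,  1.29546537e+01,  9.17184423e+01,  1.12630792e-04,
        7.53549832e+01, -8.75400374e+01]), 'qd': array([ 0.14079403, -0.30888352, -0.5078269 ,  0.05905912,  0.11068681,
        0.04401227]), 'joint_efforts': array([-7.02057732e-03, -5.88667524e+01, -4.71205831e+01, -1.03962295e-03,
       -4.43478359e-02, -1.75198096e-05]), 'tool_pos': array([604.43468211,  -7.01140353,  90.13633139]), 'tcp_rot': array([-1.79998904e+02, -2.80579430e-02,  1.72016478e+02]), 'ft_force': array([-0.06317104,  0.18235333,  0.06804221]), 'wrist_torque': array([0.01902568, 0.00151295, 0.07695791]), 'grip_force': 0.0, 'finger_gap': -0.028158808217446214}
```

View pics/p4.png

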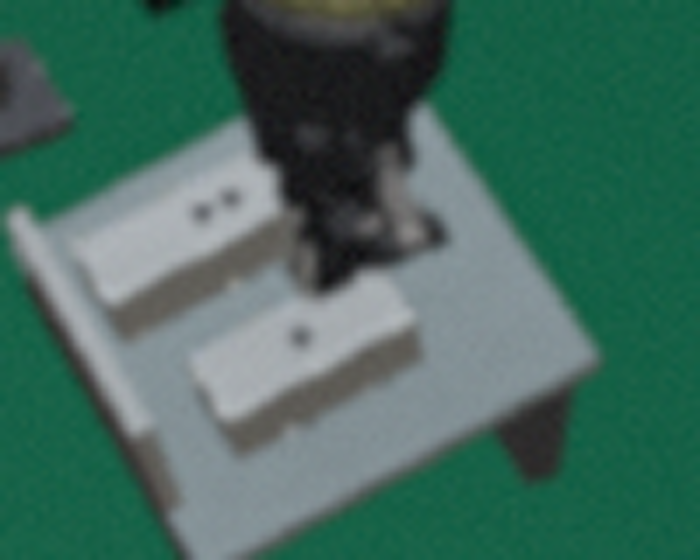

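The fingertips end at about z≈109 in the picture (crop 320,290) with the TCP reading 90, so they stand higher than the reading suggests. I'll descend carefully until they touch.

>>> step_arm --rows '[[[0,0,10],0],[[0,0,20],0],[[0,0,21],0],[[0,0,22],0],[[0,0,23],0],[[0,0,24],0],[[0,0,25],0],[[0,0,25],0]]'

```text
time: 7.3
tool_pos: [604.7, -7.0, 65.5]
tcp_rot: [180.0, 0.0, 172.0]
ft_force: [0.0, 0.2, 0.1]
finger_gap: 0.2
grip_force: 0.0
```

>>> step_arm --rows '[[[0,0,1],0],[[0,0,2],0],[[0,0,3],0],[[0,0,4],0],[[0,0,5],0],[[0,0,5],0]]'

```text
time: 7.9
tool_pos: [605.9, -7.1, 63.1]
tcp_rot: [180.0, 0.2, 172.0]
ft_force: [-4.9, 0.1, 16.1]
finger_gap: 0.4
grip_force: 6.9
```

Contact at TCP≈64, while the block's top there is ≈86. So the fingertips really stand about 21 mm above the reported TCP. I'll use that empirical offset.

>>> step_arm --rows '[[[0,0,-20],0],[[0,0,-40],0],[[0,0,-40],0],[[0,0,-40],0],[[0,0,-40],0],[[0,0,-40],0]]' --fingers 0.6

```text
time: 8.5
tool_pos: [603.7, -6.9, 98.9]
tcp_rot: [-180.0, -0.1, 172.0]
ft_force: [0.3, 1.0, -0.8]
finger_gap: 51.3
grip_force: 0.0
```

>>> step_arm --rows '[[[-0.5,0,20],0],[[-0.5,0,35],0],[[-0.5,0,45],0],[[-0.5,0,50],0],[[-0.5,0,54],0],[[-0.5,0,55],0],[[-0.5,0,55],0]]'

```text
time: 9.2
tool_pos: [605.4, -7.1, 45.8]
tcp_rot: [180.0, 0.0, 172.0]
ft_force: [0.4, 0.2, 0.5]
finger_gap: 51.1
grip_force: 0.0
```

>>> step_arm --rows '[[[0,0,0],0],[[0,0,0],0],[[0,0,0],0],[[0,0,0],0],[[0,0,0],0],[[0,0,0],0],[[0,0,0],0]]' --fingers 0

```text
time: 9.9
tool_pos: [605.9, -7.2, 46.4]
tcp_rot: [180.0, 0.1, 172.0]
ft_force: [-0.7, 0.0, 4.8]
finger_gap: 30.5
grip_force: 61.9
```

>>> step_arm --rows '[[[0,0,-20],0],[[0,0,-60],0],[[0,0,-70],0],[[0,0,-70],0]]'

```text
time: 10.3
tool_pos: [606.7, -7.2, 117.2]
tcp_rot: [180.0, 0.2, 172.0]
ft_force: [-0.8, 0.3, -4.8]
finger_gap: 30.7
grip_force: 60.9
```

```bash
python3 t.py 440 -160 20 180
```

```text
shift [ 143.9 -174.4   97.2] turn -8.0 | j6 -87.5 tilt [179.99   0.23] t 10.3
```

>>> step_arm --rows '[[[144,-174.4,0],-8],[[144,-174.4,0],-8],[[144,-174.4,0],-8],[[144,-174.4,0],-8],[[144,-174.4,0],-8],[[144,-174.4,30],-8],[[144,-174.4,65],-8],[[144,-174.4,95],-8],[[144,-174.4,105],-8],[[144,-174.4,108],-8],[[144,-174.4,108],-8]]'

```text
time: 11.4
tool_pos: [438.2, -159.7, 7.3]
tcp_rot: [180.0, -0.0, -180.0]
ft_force: [0.5, 0.1, -3.0]
finger_gap: 30.4
grip_force: 61.0
```

```bash
python3 t.py 440 -160 0 179.6
```

```text
shift [-1.8 -0.3  7.3] turn 0.4 | j6 -116.4 tilt [ 1.7999e+02 -3.0000e-02] t 11.4
```

>>> step_arm --rows '[[[0,0,3],0.4],[[0,0,6],0.4],[[0,0,8],0.4],[[0,0,10],0.4],[[0,0,11],0.4],[[0,0,12],0.4],[[0,0,12],0.4]]' --squeeze 25

```text
time: 12.1
tool_pos: [439.3, -161.0, -1.8]
tcp_rot: [-179.9, 0.1, 179.6]
ft_force: [-12.0, 1.7, 19.8]
finger_gap: 30.4
grip_force: 65.2
```

>>> step_arm --rows '[[[0,0,1],0],[[0,0,2],0],[[0,0,3],0],[[0,0,3],0]]'

```text
time: 12.5
tool_pos: [439.4, -161.1, -5.0]
tcp_rot: [-179.9, 0.1, 179.6]
ft_force: [-10.8, -0.3, 16.6]
finger_gap: 30.4
grip_force: 65.7
```

>>> step_arm --rows '[[[0,0,1],0],[[0,0,2],0],[[0,0,3],0],[[0,0,3],0]]' --fingers 0 --squeeze 25

```text
time: 12.9
tool_pos: [439.4, -161.2, -8.0]
tcp_rot: [-179.9, 0.1, 179.6]
ft_force: [-10.8, 0.9, 17.6]
finger_gap: 30.4
grip_force: 66.8
```

Run:
```python
from h import *
im=snapshot("scene");q=proj([439,-161,10],"scene")[0].astype(int);print(q)
x,y=q; o=cv2.resize(im[y-35:y+35,x-45:x+45],None,fx=7,fy=7,interpolation=cv2.INTER_CUBIC)
cv2.imwrite("pics/p5.png",o); print(x-45,y-35)
```

```text
[338 151]
293 116
```

View pics/p5.png

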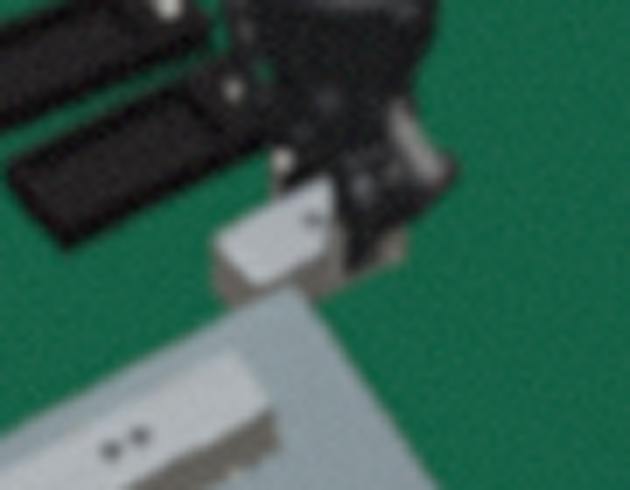

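The picture shows the block nearly flat, with its dot (block middle) at crop (315,218) and the fingers nearer its robot-side end, around (350,220).

Run:
```python
from h import *
o=np.array([293,116])-.43
f=lambda L:np.array(L)/7.+o
print("dot",cast(f([(315,218)]),32,"scene").round(1)); print("end top corners",cast(f([(215,243),(255,285)]),32,"scene").round(1))
print("right low end",cast(f([(405,262)]),0,"scene").round(1)); print("finger near low tip",cast(f([(352,270)]),12,"scene").round(1), cast(f([(352,270)]),20,"scene").round(1))
s=r.sense();print(s["tool_pos"],s["joint_pos"],s["wrist_torque"])
```

```text
dot [[ 442.7 -162.6   32. ]]
end top corners [[ 485.6 -174.9   32. ]
 [ 485.5 -146.8   32. ]]
right low end [[ 407.  -142.8    0. ]]
finger near low tip [[ 435.6 -144.    12. ]] [[ 440.3 -138.8   20. ]]
[ 439.40844859 -161.16833712   -7.94562546] [-2.63625008e+01 -9.85019073e-03  1.17148271e+02 -8.11733056e-02
  6.27190792e+01 -1.15951575e+02] [-0.06631515  1.35882992 -0.02209937]
```

>>> step_arm --rows '[[[0,0,-20],0],[[0,0,-45],0],[[-18,-44,-45],0],[[-36.2,-87.6,-45],0],[[-36.2,-87.6,-45],0],[[-36.2,-87.6,-45],0],[[-36.2,-87.6,-35],0],[[-36.2,-87.6,-25],0],[[-36.2,-87.6,-25],0]]' --squeeze 60

```text
time: 13.85
tool_pos: [473.1, -246.3, 12.9]
tcp_rot: [179.9, -0.1, 179.7]
ft_force: [0.5, 0.1, -2.3]
finger_gap: 30.8
grip_force: 64.2
```

```bash
python3 t.py 475 -249 -4 179.6;python3 - <<'E'
from h import *
im=snapshot("scene");x,y=proj([478,-249,10],"scene")[0].astype(int)
cv2.imwrite("pics/p6.png",cv2.resize(im[y-35:y+35,x-45:x+45],None,fx=7,fy=7,interpolation=cv2.INTER_CUBIC)); print(x-45,y-35)
E
```

```text
shift [-1.9 -2.7 16.9] turn 0.1 | j6 -122.7 tilt [ 1.7994e+02 -7.0000e-02] t 13.85
265 103
```

View pics/p6.png

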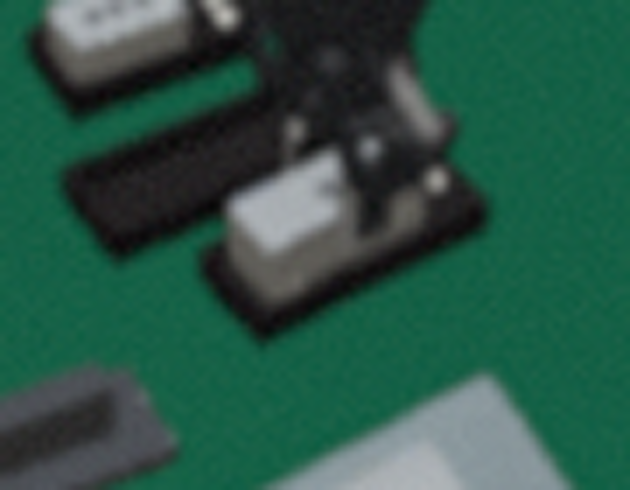

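The block hovers right over the one-dot holder (crop 320,250). Lowering it in.

>>> step_arm --rows '[[[-0.5,-0.8,0],0],[[-0.5,-0.8,0],0],[[-0.5,-0.8,3],0],[[-0.5,-0.8,6],0],[[-0.5,-0.8,8],0],[[-0.5,-0.8,10],0],[[-0.5,-0.8,10],0]]'

```text
time: 14.6
tool_pos: [474.1, -248.3, 3.9]
tcp_rot: [180.0, -0.0, 179.6]
ft_force: [0.0, 0.4, -4.4]
finger_gap: 30.7
grip_force: 64.2
```

>>> step_arm --rows '[[[0,0,3],0],[[0,0,5],0],[[0,0,7],0],[[0,0,8],0],[[0,0,8],0]]'

```text
time: 15.1
tool_pos: [474.6, -248.6, -2.6]
tcp_rot: [-180.0, -0.0, 179.6]
ft_force: [-3.9, 1.7, 6.6]
finger_gap: 30.5
grip_force: 65.5
```

>>> step_arm --rows '[[[0,0,0],0],[[0,0,0],0],[[0,0,0],0],[[0,0,0],0],[[0,0,-30],0],[[0,0,-80],0],[[0,0,-120],0],[[0,0,-140],0],[[0,0,-140],0]]' --fingers 0.55

```text
time: 16.0
tool_pos: [476.9, -250.1, 141.1]
tcp_rot: [-179.8, 0.4, 179.6]
ft_force: [0.7, 0.1, -0.2]
finger_gap: 46.9
grip_force: 0.0
```

```bash
python3 t.py 597 -73.5 110 172
python3 - <<'E'
from h import *
im=snapshot("top"); cv2.imwrite("pics/_t.png",im); B,G,R_=[im[...,i].astype(float) for i in range(3)]
for c in cont(R_,125,(385,215,445,285),80): print(rect(cast(c,37)))
E
```

```text
shift [-118.9  177.4   31.1] turn 7.6 | j6 -122.7 tilt [-179.76    0.38] t 16.0
[421.4, -366.0, 28.4, 8.8, 57.1]
[452.6, -247.9, 30.2, 24.3, 89.5]
[494.6, -246.8, 48.0, 33.9, 0.7]
[456.1, -345.3, 217.2, 76.8, -24.3]
```

>>> step_arm --rows '[[[-119,177.4,10],7.6],[[-119,177.4,10],7.6],[[-119,177.4,10],7.6],[[-119,177.4,20],7.6],[[-119,177.4,31],7.6],[[-119,177.4,31],7.6],[[-119,177.4,45],7.6],[[-119,177.4,65],7.6],[[-119,177.4,80],7.6],[[-119,177.4,80],7.6]]' --fingers 0.6

```text
time: 17.05
tool_pos: [591.6, -72.5, 52.8]
tcp_rot: [180.0, -0.3, 171.9]
ft_force: [0.5, -0.3, -0.4]
finger_gap: 51.5
grip_force: 0.0
```

```bash
python3 t.py 597.5 -73.5 46 172
```

```text
shift [-6.  -0.2  6.8] turn -0.1 | j6 -93.8 tilt [179.99  -0.33] t 17.05
```

>>> step_arm --rows '[[[-2,0,3],0],[[-2,0,5],0],[[-2,0,5],0],[[-2,0,5],0]]'

```text
time: 17.45
tool_pos: [597.1, -72.3, 52.2]
tcp_rot: [-180.0, 0.1, 172.0]
ft_force: [0.0, 0.0, 0.1]
finger_gap: 51.2
grip_force: 0.0
```

>>> step_arm --rows '[[[0,0,0],0],[[0,0,0],0],[[0,0,0],0],[[0,0,0],0],[[0,0,0],0],[[0,0,0],0]]' --fingers 0

```text
time: 18.05
tool_pos: [597.2, -72.3, 52.3]
tcp_rot: [-180.0, 0.1, 172.0]
ft_force: [-0.4, 0.1, 5.9]
finger_gap: 29.6
grip_force: 60.7
```

>>> step_arm --rows '[[[0,0,-20],0],[[0,0,-60],0],[[0,0,-70],0],[[0,0,-70],0]]'

```text
time: 18.45
tool_pos: [598.1, -72.4, 123.1]
tcp_rot: [-180.0, 0.2, 172.0]
ft_force: [-0.2, 0.6, -3.8]
finger_gap: 30.1
grip_force: 60.4
```

```bash
python3 t.py 430 -162 20 176.3
```

```text
shift [ 154.  -112.1  103.1] turn -4.3 | j6 -93.8 tilt [-179.99    0.23] t 18.45
```

>>> step_arm --rows '[[[154,-112,0],-4.3],[[154,-112,0],-4.3],[[154,-112,0],-4.3],[[154,-112,0],-4.3],[[154,-112,30],-4.3],[[154,-112,65],-4.3],[[154,-112,95],-4.3],[[154,-112,106],-4.3],[[154,-112,109],-4.3],[[154,-112,112],-4.3],[[154,-112,115],-4.3],[[154,-112,115],-4.3]]'

```text
time: 19.65
tool_pos: [429.2, -162.0, 7.4]
tcp_rot: [-180.0, 0.0, 176.3]
ft_force: [-4.5, 1.1, 7.1]
finger_gap: 30.2
grip_force: 62.1
```

>>> step_arm --rows '[[[0,0,2],0],[[0,0,4],0],[[0,0,6],0],[[0,0,7],0],[[0,0,7],0]]'

```text
time: 20.15
tool_pos: [429.2, -162.2, 0.6]
tcp_rot: [-179.9, 0.1, 176.3]
ft_force: [-5.3, 1.0, 7.0]
finger_gap: 30.1
grip_force: 63.1
```

>>> step_arm --rows '[[[0,0,1],0],[[0,0,2],0],[[0,0,2.5],0],[[0,0,2.5],0]]'

```text
time: 20.55
tool_pos: [429.3, -162.3, -1.0]
tcp_rot: [-179.9, 0.0, 176.3]
ft_force: [-11.1, 2.1, 17.1]
finger_gap: 29.9
grip_force: 64.3
```

Run:
```python
from h import *
im=snapshot("scene");x,y=proj([429,-162,10],"scene")[0].astype(int)
cv2.imwrite("pics/p7.png",cv2.resize(im[y-35:y+35,x-45:x+45],None,fx=7,fy=7,interpolation=cv2.INTER_CUBIC)); print(x-45,y-35)
```

```text
295 114
```

View pics/p7.png

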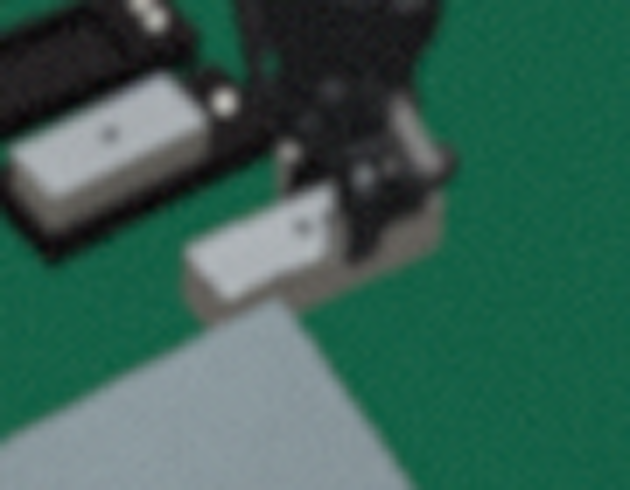

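The short block sits home in its holder (dot at crop 110,133). The long block is flat in the grip, with its far end corners at crop (187,258) and (228,300) and a dot at (303,228).

```bash
python3 - <<'E'
from h import *
o=np.array([295,114])-.43
f=lambda L:np.array(L)/7.+o
print("dot",cast(f([(303,228)]),32,"scene").round(1)); c=cast(f([(187,258),(228,300)]),32,"scene");print("end",c.round(1),"centre",c.mean(0)[:2]-55*np.array([.998,-.064]))
print("near-low right corner",cast(f([(440,240)]),0,"scene").round(1))
E
python3 t.py 484.5 -318.5 40 176.3
```

```text
dot [[ 440.6 -163.9   32. ]]
end [[ 490.8 -177.7   32. ]
 [ 490.3 -149.4   32. ]] centre [ 435.62866065 -160.04643926]
near-low right corner [[ 376.7 -147.2    0. ]]
shift [ -65.1 -152.3  -41. ] turn 0.0 | j6 -113.4 tilt [-1.7994e+02  5.0000e-02] t 20.6
```

>>> step_arm --rows '[[[0,0,-30],0],[[0,0,-60],0],[[-10,-30,-60],0],[[-25,-70,-60],0],[[-45,-110,-60],0],[[-64.2,-152.2,-60],0],[[-64.2,-152.2,-60],0],[[-64.2,-152.2,-60],0],[[-64.2,-152.2,-60],0],[[-64.2,-152.2,-40],0],[[-64.2,-152.2,-25],0],[[-64.2,-152.2,-25],0]]'

```text
time: 21.8
tool_pos: [482.0, -315.9, 20.3]
tcp_rot: [179.9, -0.1, 176.4]
ft_force: [-0.0, 0.7, -1.0]
finger_gap: 30.3
grip_force: 62.4
```

```bash
python3 t.py 483.5 -318.3 4 176.3
```

```text
shift [-1.7 -2.3 16.3] turn 0.1 | j6 -124.7 tilt [ 1.799e+02 -1.000e-01] t 21.8
```

>>> step_arm --rows '[[[-1,-1.2,0],0],[[-1,-1.2,0],0],[[-1,-1.2,2],0],[[-1,-1.2,5],0],[[-1,-1.2,8],0],[[-1,-1.2,8],0]]'

```text
time: 22.4
tool_pos: [483.2, -318.6, 13.2]
tcp_rot: [180.0, -0.1, 176.3]
ft_force: [0.1, 0.3, -4.0]
finger_gap: 30.0
grip_force: 62.1
```

>>> step_arm --rows '[[[0,0,3],0],[[0,0,6],0],[[0,0,8],0],[[0,0,9.5],0],[[0,0,9.5],0]]'

```text
time: 22.9
tool_pos: [483.8, -319.1, 4.8]
tcp_rot: [-180.0, 0.0, 176.3]
ft_force: [-3.6, 1.5, 2.7]
finger_gap: 30.0
grip_force: 62.9
```

Home height reached. Release, retreat, and look from above.

>>> step_arm --rows '[[[0,0,0],0],[[0,0,0],0],[[0,0,0],0],[[0,0,0],0],[[0,0,-30],0],[[0,0,-80],0],[[0,0,-120],0],[[0,0,-140],0],[[100,0,-140],0],[[100,50,-140],0]]' --fingers 0.55

```text
time: 23.9
tool_pos: [399.9, -280.7, 145.5]
tcp_rot: [-179.8, 0.1, 176.2]
ft_force: [0.4, 1.7, 1.2]
finger_gap: 47.0
grip_force: 0.0
```

```bash
cat > look3.py <<'E'
from h import *
im=snapshot("top"); cv2.imwrite("pics/_t.png",im); B,G,R_=[im[...,i].astype(float) for i in range(3)]
print("t",r.sense()["time"])
for nm,sc,t,box,z in [("mod",B,168,(155,170,262,296),12),("weight",-G,-100,(366,160,402,215),10),("blk",R_,120,(386,217,440,285),37)]:
    for c in cont(sc,t,box,100):
        rc=rect(cast(c,z)); 
        if rc[2]>25: print(nm,rc)
E
python3 look3.py; python3 t.py 433 250 150 170
python3 - <<'E'
from h import *
s=snapshot("scene"); cv2.imwrite("pics/p8.png",cv2.resize(s[80:300,180:500],None,fx=2.4,fy=2.4,interpolation=cv2.INTER_CUBIC))
E
```

```text
t 23.95
mod [433.9, 337.5, 115.2, 60.1, -10.4]
mod [448.0, 207.5, 114.2, 60.0, 10.4]
mod [588.6, 216.3, 114.2, 60.3, 0.6]
mod [596.5, 339.4, 115.6, 60.9, 4.9]
weight [634.9, -222.3, 102.5, 53.1, -6.8]
blk [382.9, -288.4, 35.0, 18.8, -81.3]
blk [395.5, -348.6, 52.0, 10.7, -28.8]
blk [479.4, -247.8, 79.3, 33.8, 0.9]
blk [489.0, -318.0, 110.6, 33.8, -2.9]
shift [ -6.2 522.7  -9.4] turn 6.3 | j6 -127.1 tilt [179.64  -0.46] t 23.95
```

View pics/p8.png

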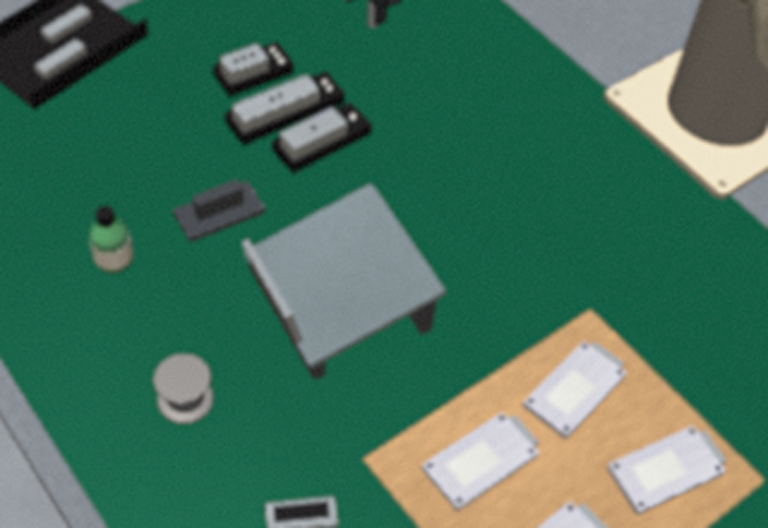

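Both blocks lie home in their holders (crop 275,100 and 315,130), and the deck is empty. Now the modules, starting with the one at (450,208).

```bash
python3 t.py 450.5 208 60 190.4
```

```text
shift [-24.  483.8  81.2] turn -14.1 | j6 -127.1 tilt [179.72  -0.34] t 24.0
```

>>> step_arm --rows '[[[-24,484,20],-14.1],[[-24,484,20],-14.1],[[-24,484,20],-14.1],[[-24,484,20],-14.1],[[-24,484,20],-14.1],[[-24,484,20],-14.1],[[-24,484,20],-14.1],[[-24,484,20],-14.1],[[-24,484,20],-14.1],[[-24,484,20],-14.1],[[-24,484,60],-14.1],[[-24,484,80],-14.1]]' --fingers 1

```text
time: 25.2
tool_pos: [455.0, 204.6, 62.4]
tcp_rot: [-180.0, -0.1, -169.4]
ft_force: [-0.3, -0.3, -1.4]
finger_gap: 85.2
grip_force: 0.0
```

```bash
python3 t.py 450.5 208 -18 190.4
```

```text
shift [ 3.8  4.1 80.4] turn 0.2 | j6 -82.3 tilt [-1.7999e+02 -7.0000e-02] t 25.2
```

>>> step_arm --rows '[[[2,2,25],0],[[2,2,50],0],[[2,2,65],0],[[2,2,72],0],[[2,2,77],0],[[2,2,77],0],[[2,2,77],0]]'

```text
time: 25.9
tool_pos: [454.3, 205.1, -11.7]
tcp_rot: [180.0, 0.1, -169.6]
ft_force: [0.8, 0.5, 0.6]
finger_gap: 85.2
grip_force: 0.0
```

```bash
python3 t.py 450.5 208 -21 190.4
```

```text
shift [3.3 3.5 9.3] turn 0.0 | j6 -82.0 tilt [1.7999e+02 8.0000e-02] t 25.9
```

>>> step_arm --rows '[[[3.3,3.5,3],0],[[3.3,3.5,6],0],[[3.3,3.5,9],0],[[3.3,3.5,9],0]]'

```text
time: 26.3
tool_pos: [449.2, 207.6, -22.1]
tcp_rot: [-180.0, -0.0, -169.6]
ft_force: [0.3, 0.4, 0.7]
finger_gap: 85.7
grip_force: 0.0
```

>>> step_arm --rows '[[[0,0,0],0],[[0,0,0],0],[[0,0,0],0],[[0,0,0],0],[[0,0,0],0]]' --fingers 0 --squeeze 60

```text
time: 26.8
tool_pos: [450.2, 207.9, -20.9]
tcp_rot: [180.0, 0.1, -169.6]
ft_force: [-0.9, 0.0, 5.7]
finger_gap: 57.4
grip_force: 64.7
```

>>> step_arm --rows '[[[0,0,-15],0],[[0,0,-60],0],[[0,0,-105],0],[[0,0,-105],0]]'

```text
time: 27.2
tool_pos: [454.3, 209.3, 90.5]
tcp_rot: [179.9, 0.6, -169.6]
ft_force: [1.6, -0.5, -1.0]
finger_gap: 57.9
grip_force: 65.3
```

```bash
python3 t.py 604 -41 75 172
```

```text
shift [-102.  -273.3   15.5] turn 18.4 | j6 -81.6 tilt [179.91   0.64] t 27.2
```

>>> step_arm --rows '[[[-104,-273.3,0],18.4],[[-104,-273.3,0],18.4],[[-104,-273.3,0],18.4],[[-104,-273.3,0],18.4],[[-104,-273.3,0],18.4],[[-104,-273.3,0],18.4],[[-104,-273.3,15],18.4],[[-104,-273.3,30],18.4],[[-104,-273.3,35],18.4],[[-104,-273.3,35],18.4]]'

```text
time: 28.2
tool_pos: [599.0, -40.7, 46.0]
tcp_rot: [180.0, -0.3, 172.1]
ft_force: [-0.2, 0.4, -2.2]
finger_gap: 57.4
grip_force: 65.3
```

```bash
python3 t.py 604 -41.2 42 172
```

```text
shift [-5.   0.2  4. ] turn 0.1 | j6 -90.9 tilt [179.98  -0.26] t 28.2
```

>>> step_arm --rows '[[[-3,0.2,0],0],[[-3,0.2,2],0],[[-3,0.2,4],0],[[-3,0.2,4],0]]'

```text
time: 28.6
tool_pos: [604.4, -42.2, 44.5]
tcp_rot: [-180.0, 0.0, 172.0]
ft_force: [1.1, 0.0, -1.1]
finger_gap: 57.7
grip_force: 65.3
```

>>> step_arm --rows '[[[0,0,2],0],[[0,0,4],0],[[0,0,6],0],[[0,0,8],0],[[0,0,8],0]]'

```text
time: 29.1
tool_pos: [605.5, -42.7, 37.6]
tcp_rot: [-180.0, 0.1, 172.0]
ft_force: [0.6, -0.2, 5.5]
finger_gap: 57.6
grip_force: 66.2
```

>>> step_arm --rows '[[[1.5,1.4,0],0],[[1.5,1.4,2],0],[[1.5,1.4,4],0],[[1.5,1.4,6],0],[[1.5,1.4,8],0],[[1.5,1.4,9],0],[[1.5,1.4,9],0]]'

```text
time: 29.8
tool_pos: [606.2, -41.7, 30.3]
tcp_rot: [-180.0, 0.4, 172.0]
ft_force: [4.6, -1.2, 9.0]
finger_gap: 57.7
grip_force: 66.9
```

>>> step_arm --rows '[[[0,0,1],0],[[0,0,2],0],[[0,0,3],0],[[0,0,3],0]]'

```text
time: 30.2
tool_pos: [606.3, -41.7, 30.1]
tcp_rot: [-180.0, 0.4, 172.0]
ft_force: [-8.8, 1.7, 33.0]
finger_gap: 57.7
grip_force: 69.4
```

>>> step_arm --rows '[[[1,0,-3],0],[[1,0,-3],0],[[1,0,-3],0]]'

```text
time: 30.5
tool_pos: [605.7, -41.5, 30.4]
tcp_rot: [-180.0, 0.4, 172.0]
ft_force: [6.6, -0.6, 7.0]
finger_gap: 57.4
grip_force: 66.8
```

>>> step_arm --rows '[[[0,0,0],0],[[0,0,0],0],[[0,0,0],0],[[0,0,0],0],[[0,0,0],0]]' --fingers 1

```text
time: 31.0
tool_pos: [601.7, -40.7, 27.0]
tcp_rot: [180.0, -0.0, 172.0]
ft_force: [-0.7, -1.1, 0.2]
finger_gap: 85.7
grip_force: 0.0
```

>>> step_arm --rows '[[[0,0,0],0],[[0,0,0],0],[[0,0,0],0],[[0,0,0],0],[[0,0,0],0]]' --fingers 0 --squeeze 30

```text
time: 31.5
tool_pos: [602.2, -40.7, 27.5]
tcp_rot: [-180.0, 0.0, 172.0]
ft_force: [-0.0, 0.1, 0.5]
finger_gap: 59.2
grip_force: 33.7
```

>>> step_arm --rows '[[[-1,0,0.2],0],[[-2,0,0.4],0],[[-3,0,0.6],0],[[-4,0,0.9],0],[[-5,0,1.1],0],[[-5,0,1.1],0]]'

```text
time: 32.1
tool_pos: [607.3, -41.5, 26.4]
tcp_rot: [-180.0, 0.0, 172.0]
ft_force: [-0.0, -0.1, 1.2]
finger_gap: 59.3
grip_force: 33.9
```

>>> step_arm --rows '[[[-1,0,0.2],0],[[-2,0,0.4],0],[[-3,0,0.6],0],[[-3,0,0.6],0]]'

```text
time: 32.5
tool_pos: [609.4, -41.7, 25.9]
tcp_rot: [-180.0, -0.1, 172.0]
ft_force: [-6.1, 0.9, 7.1]
finger_gap: 59.2
grip_force: 34.4
```

>>> step_arm --rows '[[[-1,0,0],0],[[-2,0,0],0],[[-2,0,0],0]]'

```text
time: 32.8
tool_pos: [609.3, -41.7, 25.8]
tcp_rot: [-180.0, -0.3, 172.0]
ft_force: [-17.1, 1.5, 16.3]
finger_gap: 59.0
grip_force: 35.2
```

>>> step_arm --rows '[[[0,0,0],0],[[0,0,0],0],[[0,0,0],0],[[0,0,0],0],[[0,0,-30],0],[[0,0,-70],0],[[0,100,-100],0],[[0,200,-100],0],[[0,200,-100],0],[[0,200,-100],0]]' --fingers 1

```text
time: 33.8
tool_pos: [639.6, 154.8, 126.0]
tcp_rot: [180.0, 0.0, 172.0]
ft_force: [0.8, 0.4, 0.6]
finger_gap: 85.3
grip_force: 0.0
```

```bash
cat > deck.py <<'E'
# measure top module on the deck: python3 deck.py layer   (in deck frame, O guess (660,-49))
import sys; from h import *
k=int(sys.argv[1]); im=snapshot("top"); B=im[...,0].astype(float)
yaw=np.radians(172); s,c=np.sin(.22),np.cos(.22)
ex=np.array([np.cos(yaw)*c,np.sin(yaw)*c,s]); ey=np.array([-np.sin(yaw),np.cos(yaw),0]); n=np.cross(ex,ey)
O=np.array([660,-49,38.])
for ct in cont(B,175,(275,160,362,240),150):
    P=plane(ct,O+n*12*(k+1),n)-O; q=np.c_[P@ex,P@ey]; print("deck xy rect",rect(q),"xmin",q[:,0].min().round(1))
print(r.sense()["time"])
E
python3 deck.py 0; python3 look3.py | grep -v blk; python3 t.py 591 216 60 180.6
```

```text
deck xy rect [55.8, -0.3, 113.8, 62.7, 0.2] xmin -1.1
33.85
t 33.9
mod [369.6, 285.5, 155.3, 46.4, 89.5]
mod [403.7, 399.2, 85.9, 11.6, 2.6]
mod [597.1, 332.7, 115.5, 47.3, 5.3]
mod [546.2, 191.3, 295.2, 16.7, 8.4]
mod [529.2, 305.4, 301.9, 205.1, 8.3]
mod [689.8, 293.6, 35.5, 3.8, 89.7]
weight [634.9, -222.3, 102.6, 53.2, -7.1]
shift [55.9 49.2 66.5] turn -8.3 | j6 -72.9 tilt [1.7983e+02 1.0000e-01] t 33.9
```

>>> step_arm --rows '[[[56,49,0],-8.4],[[56,49,30],-8.4],[[56,49,66],-8.4],[[56,49,100],-8.4],[[56,49,115],-8.4],[[56,49,125],-8.4],[[56,49,130],-8.4],[[56,49,130],-8.4],[[56,49,130],-8.4]]' --squeeze 60

```text
time: 34.8
tool_pos: [592.1, 209.5, -2.9]
tcp_rot: [180.0, 0.1, -179.6]
ft_force: [0.4, 0.4, 0.3]
finger_gap: 85.5
grip_force: 0.0
```

```bash
python3 t.py 591 216.3 -21 180.6
```

```text
shift [ 1.1  6.8 18.1] turn -0.2 | j6 -75.6 tilt [1.7996e+02 1.4000e-01] t 34.8
```

>>> step_arm --rows '[[[1,6.5,4],-0.2],[[1,6.5,9],-0.2],[[1,6.5,14],-0.2],[[1,6.5,18],-0.2],[[1,6.5,18],-0.2],[[1,6.5,18],-0.2]]'

```text
time: 35.4
tool_pos: [589.4, 215.7, -22.9]
tcp_rot: [-180.0, -0.0, -179.4]
ft_force: [0.2, 0.1, 0.1]
finger_gap: 84.8
grip_force: 0.0
```

>>> step_arm --rows '[[[0,0,0],0],[[0,0,0],0],[[0,0,0],0],[[0,0,0],0],[[0,0,0],0],[[0,0,-15],0],[[0,0,-60],0],[[0,0,-110],0],[[0,0,-120],0],[[0,0,-120],0],[[0,0,-120],0]]' --fingers 0

```text
time: 36.5
tool_pos: [588.8, 215.6, 96.3]
tcp_rot: [-180.0, -0.1, -179.4]
ft_force: [-1.0, -0.6, -2.6]
finger_gap: 57.7
grip_force: 65.1
```

```bash
python3 t.py 602 -40.7 65 172
```

```text
shift [ -10.5 -256.5   31.3] turn 8.6 | j6 -75.2 tilt [-1.7998e+02 -9.0000e-02] t 36.5
```

>>> step_arm --rows '[[[-10.5,-256.5,0],8.6],[[-10.5,-256.5,0],8.6],[[-10.5,-256.5,0],8.6],[[-10.5,-256.5,0],8.6],[[-10.5,-256.5,0],8.6],[[-10.5,-256.5,0],8.6],[[-10.5,-256.5,20],8.6],[[-10.5,-256.5,35],8.6],[[-10.5,-256.5,35],8.6],[[-10.5,-256.5,35],8.6]]'

```text
time: 37.5
tool_pos: [601.5, -39.5, 60.7]
tcp_rot: [180.0, -0.2, 172.1]
ft_force: [0.4, -0.3, 0.1]
finger_gap: 58.1
grip_force: 65.2
```

```bash
python3 t.py 602 -40.8 42 172
```

```text
shift [-0.7 -1.2 18.7] turn 0.1 | j6 -90.7 tilt [179.99  -0.21] t 37.5
```

>>> step_arm --rows '[[[0,-1,4],0],[[0,-1,8],0],[[0,-1,11],0],[[0,-1,13],0],[[0,-1,15],0],[[0,-1,17],0],[[0,-1,18],0],[[0,-1,18],0]]'

```text
time: 38.3
tool_pos: [604.5, -41.4, 46.7]
tcp_rot: [180.0, 0.2, 172.0]
ft_force: [-0.5, 0.5, 10.6]
finger_gap: 57.6
grip_force: 66.8
```

```bash
python3 t.py 602 -40.8 40 172
```

```text
shift [2.6 0.3 6.7] turn 0.0 | j6 -90.8 tilt [179.98   0.21] t 38.3
```

>>> step_arm --rows '[[[1.5,0.3,1],0],[[1.5,0.3,2],0],[[1.5,0.3,3],0],[[1.5,0.3,3],0]]'

```text
time: 38.7
tool_pos: [605.1, -41.5, 44.9]
tcp_rot: [180.0, 0.5, 172.0]
ft_force: [6.1, -0.2, 9.3]
finger_gap: 57.6
grip_force: 67.2
```

>>> step_arm --rows '[[[0,0,0],0],[[0,0,0],0],[[0,0,0],0],[[0,0,0],0],[[0,0,0],0]]' --fingers 1

```text
time: 39.2
tool_pos: [601.0, -40.9, 41.0]
tcp_rot: [180.0, -0.0, 172.0]
ft_force: [0.6, 0.8, 1.2]
finger_gap: 85.4
grip_force: 0.0
```

```bash
python3 t.py 603 -41 39.5 172
```

```text
shift [-2.   0.2  1.5] turn 0.0 | j6 -90.8 tilt [ 1.8e+02 -4.0e-02] t 39.2
```

>>> step_arm --rows '[[[0,0.3,1],0],[[0,0.3,1],0],[[0,0.3,1],0],[[0,0.3,1],0],[[0,0.3,1],0],[[0,0.3,1],0]]' --fingers 0 --squeeze 30

```text
time: 39.8
tool_pos: [601.3, -40.6, 40.3]
tcp_rot: [180.0, -0.0, 172.0]
ft_force: [1.4, 0.1, -0.8]
finger_gap: 59.2
grip_force: 33.1
```

>>> step_arm --rows '[[[-1,0,0.2],0],[[-2,0,0.4],0],[[-3,0,0.6],0],[[-4,0,0.9],0],[[-5,0,1.1],0],[[-5,0,1.1],0]]'

```text
time: 40.4
tool_pos: [606.4, -41.4, 39.2]
tcp_rot: [-180.0, 0.0, 172.0]
ft_force: [0.3, -0.4, -1.7]
finger_gap: 59.0
grip_force: 33.1
```

>>> step_arm --rows '[[[-1,0,0.2],0],[[-2,0,0.4],0],[[-3,0,0.6],0],[[-3,0,0.6],0]]'

```text
time: 40.8
tool_pos: [609.4, -41.8, 38.7]
tcp_rot: [-180.0, -0.0, 172.0]
ft_force: [-0.4, 0.0, -2.2]
finger_gap: 58.9
grip_force: 33.0
```

>>> step_arm --rows '[[[-1,0,0.5],0],[[-2,0,0.9],0],[[-3,0,1.2],0],[[-4,0,1.4],0],[[-4,0,1.4],0]]'

```text
time: 41.3
tool_pos: [609.8, -41.8, 38.3]
tcp_rot: [-180.0, -0.4, 172.0]
ft_force: [-23.9, 2.6, 22.4]
finger_gap: 59.1
grip_force: 35.4
```

>>> step_arm --rows '[[[2,0,0],0],[[2,0,0],0]]'

```text
time: 41.5
tool_pos: [609.9, -41.8, 38.3]
tcp_rot: [180.0, -0.2, 172.0]
ft_force: [-13.0, 2.2, 13.0]
finger_gap: 58.8
grip_force: 34.5
```

>>> step_arm --rows '[[[0,0,0],0],[[0,0,0],0],[[0,0,0],0],[[0,0,0],0],[[0,0,-30],0],[[0,0,-70],0],[[0,-60,-110],0],[[50,-110,-110],0],[[100,-160,-110],0],[[100,-160,-110],0],[[100,-160,-110],0]]' --fingers 1

```text
time: 42.6
tool_pos: [486.8, -189.7, 147.5]
tcp_rot: [-179.9, -0.1, 171.8]
ft_force: [-0.6, 1.0, -0.8]
finger_gap: 85.6
grip_force: 0.0
```

```bash
python3 deck.py 1; python3 look3.py; python3 t.py 436.5 337 60 169.6
```

```text
deck xy rect [55.6, -0.5, 113.5, 62.1, -0.0] xmin -1.1
42.65
t 42.7
mod [434.2, 337.3, 114.1, 59.6, -10.2]
mod [596.8, 339.5, 114.5, 60.7, 5.3]
weight [622.5, -234.0, 124.2, 79.8, -7.6]
blk [480.9, -292.6, 150.9, 146.4, -2.8]
shift [126.7 511.9  87.7] turn 2.3 | j6 -108.5 tilt [-1.7999e+02  5.0000e-02] t 42.7
```

>>> step_arm --rows '[[[126.7,512,20],2.1],[[126.7,512,20],2.1],[[126.7,512,20],2.1],[[126.7,512,20],2.1],[[126.7,512,20],2.1],[[126.7,512,20],2.1],[[126.7,512,20],2.1],[[126.7,512,20],2.1],[[126.7,512,20],2.1],[[126.7,512,20],2.1],[[126.7,512,20],2.1],[[126.7,512,60],2.1]]' --squeeze 60

```text
time: 43.9
tool_pos: [438.4, 346.4, 92.8]
tcp_rot: [179.5, 0.5, 170.2]
ft_force: [1.5, 0.7, 0.0]
finger_gap: 85.3
grip_force: 0.0
```

>>> step_arm --rows '[[[0,0,30],0],[[0,0,60],0],[[0,0,80],0],[[0,0,90],0],[[0,0,90],0],[[0,0,90],0]]'

```text
time: 44.5
tool_pos: [436.1, 339.0, -1.8]
tcp_rot: [180.0, 0.0, 170.0]
ft_force: [0.4, 0.3, 0.8]
finger_gap: 85.7
grip_force: 0.0
```

```bash
python3 t.py 436.7 336.9 -21 169.8
```

```text
shift [-1.  -2.  19.2] turn 0.2 | j6 -47.4 tilt [1.7995e+02 4.0000e-02] t 44.5
```

>>> step_arm --rows '[[[-1,-1.5,4],0.2],[[-1,-1.5,9],0.2],[[-1,-1.5,14],0.2],[[-1,-1.5,18],0.2],[[-1,-1.5,18],0.2],[[-1,-1.5,18],0.2]]'

```text
time: 45.1
tool_pos: [436.2, 336.2, -20.9]
tcp_rot: [-180.0, -0.0, 169.7]
ft_force: [0.2, -0.4, -0.4]
finger_gap: 85.2
grip_force: 0.0
```

>>> step_arm --rows '[[[0,0,0],0],[[0,0,0],0],[[0,0,0],0],[[0,0,0],0],[[0,0,0],0],[[0,0,-15],0],[[0,0,-60],0],[[0,0,-110],0],[[0,0,-130],0],[[0,0,-130],0],[[0,0,-130],0]]' --fingers 0

```text
time: 46.2
tool_pos: [436.5, 336.4, 109.9]
tcp_rot: [180.0, 0.0, 169.7]
ft_force: [-0.1, -0.2, -2.2]
finger_gap: 57.6
grip_force: 64.8
```

```bash
python3 t.py 602 -40.6 75 172
```

```text
shift [-230.2 -341.4   34.9] turn -2.3 | j6 -47.4 tilt [1.7996e+02 5.0000e-02] t 46.2
```

>>> step_arm --rows '[[[-230,-341.4,0],-2.3],[[-230,-341.4,0],-2.3],[[-230,-341.4,0],-2.3],[[-230,-341.4,0],-2.3],[[-230,-341.4,0],-2.3],[[-230,-341.4,0],-2.3],[[-230,-341.4,0],-2.3],[[-230,-341.4,0],-2.3],[[-230,-341.4,0],-2.3],[[-230,-341.4,15],-2.3],[[-230,-341.4,35],-2.3],[[-230,-341.4,35],-2.3]]'

```text
time: 47.4
tool_pos: [597.2, -38.4, 68.4]
tcp_rot: [180.0, -0.5, 172.1]
ft_force: [-0.1, 0.2, -2.4]
finger_gap: 57.5
grip_force: 64.9
```

```bash
python3 t.py 602 -40.7 58 172
```

```text
shift [-5.1 -1.7 10.4] turn 0.1 | j6 -90.7 tilt [179.96  -0.55] t 47.4
```

>>> step_arm --rows '[[[-1,-1.2,0],0],[[-1,-1.2,0],0],[[-1,-1.2,3],0],[[-1,-1.2,5],0],[[-1,-1.2,7],0],[[-1,-1.2,9],0],[[-1,-1.2,11],0],[[-1,-1.2,13],0],[[-1,-1.2,13],0]]'

```text
time: 48.3
tool_pos: [603.4, -42.1, 62.5]
tcp_rot: [180.0, 0.1, 172.0]
ft_force: [-1.3, -0.2, 7.9]
finger_gap: 57.4
grip_force: 65.7
```

```bash
python3 t.py 602 -40.7 53 172
```

```text
shift [1.5 1.2 9.5] turn 0.0 | j6 -90.9 tilt [1.7999e+02 9.0000e-02] t 48.3
```

>>> step_arm --rows '[[[1.5,1.2,0],0],[[1.5,1.2,2],0],[[1.5,1.2,4],0],[[1.5,1.2,6],0],[[1.5,1.2,7],0],[[1.5,1.2,7],0]]'

```text
time: 48.9
tool_pos: [604.8, -41.7, 57.6]
tcp_rot: [-180.0, 0.4, 172.0]
ft_force: [4.6, -2.2, 10.8]
finger_gap: 57.3
grip_force: 66.9
```

>>> step_arm --rows '[[[0,0,0],0],[[0,0,0],0],[[0,0,0],0],[[0,0,0],0],[[0,0,0],0]]' --fingers 1

```text
time: 49.4
tool_pos: [600.9, -40.5, 53.9]
tcp_rot: [180.0, -0.0, 172.0]
ft_force: [0.2, 0.6, 0.1]
finger_gap: 85.3
grip_force: 0.0
```

```bash
python3 t.py 602 -40.7 52.5 172
```

```text
shift [-1.1 -0.1  1.4] turn 0.0 | j6 -90.8 tilt [ 1.8e+02 -5.0e-02] t 49.4
```

>>> step_arm --rows '[[[0,0,1.4],0],[[0,0,1.4],0],[[0,0,1.4],0],[[0,0,1.4],0],[[0,0,1.4],0],[[0,0,1.4],0]]' --fingers 0 --squeeze 30

```text
time: 50.0
tool_pos: [601.1, -40.5, 52.8]
tcp_rot: [-180.0, -0.0, 172.0]
ft_force: [-0.2, 0.6, -1.3]
finger_gap: 58.6
grip_force: 32.9
```

>>> step_arm --rows '[[[-1,0,0.2],0],[[-2,0,0.4],0],[[-3,0,0.6],0],[[-4,0,0.9],0],[[-5,0,1.1],0],[[-6,0,1.3],0],[[-7,0,1.5],0],[[-8,0,1.8],0],[[-8,0,1.8],0]]'

```text
time: 50.9
tool_pos: [609.3, -41.7, 51.1]
tcp_rot: [-180.0, 0.0, 172.0]
ft_force: [0.2, 0.5, -1.6]
finger_gap: 58.9
grip_force: 32.9
```

>>> step_arm --rows '[[[-1,0,0.3],0],[[-2,0,0.6],0],[[-3,0,0.9],0],[[-3,0,0.9],0]]'

```text
time: 51.3
tool_pos: [612.3, -42.1, 50.3]
tcp_rot: [-180.0, 0.0, 172.0]
ft_force: [0.2, 0.8, -0.5]
finger_gap: 59.0
grip_force: 32.9
```

>>> step_arm --rows '[[[-1,0,0.3],0],[[-2,0,0.6],0],[[-3,0,0.9],0],[[-3,0,0.9],0]]'

```text
time: 51.7
tool_pos: [614.2, -42.3, 49.7]
tcp_rot: [180.0, -0.1, 172.0]
ft_force: [-9.4, 0.6, 8.4]
finger_gap: 59.1
grip_force: 33.8
```

>>> step_arm --rows '[[[-1,0,0],0],[[-1,0,0],0]]'

```text
time: 51.9
tool_pos: [614.2, -42.3, 49.8]
tcp_rot: [180.0, -0.2, 172.0]
ft_force: [-13.6, 1.5, 9.9]
finger_gap: 59.3
grip_force: 34.2
```

>>> step_arm --rows '[[[0,0,0],0],[[0,0,0],0],[[0,0,0],0],[[0,0,0],0],[[0,0,-30],0],[[0,0,-70],0],[[0,-60,-110],0],[[50,-110,-110],0],[[100,-160,-110],0],[[100,-160,-110],0],[[100,-160,-110],0]]' --fingers 1

```text
time: 53.0
tool_pos: [491.7, -190.4, 159.6]
tcp_rot: [-179.9, -0.0, 171.8]
ft_force: [0.5, -1.1, 0.4]
finger_gap: 85.3
grip_force: 0.0
```

```bash
python3 deck.py 2; python3 look3.py; python3 t.py 599.3 339.7 60 185
```

```text
deck xy rect [55.6, -0.4, 113.0, 62.2, -0.4] xmin -1.0
53.05
t 53.1
mod [596.8, 339.5, 114.5, 60.7, 5.3]
weight [622.5, -233.0, 124.2, 78.2, -7.8]
blk [483.3, -293.9, 150.1, 140.0, 89.6]
shift [-29.2 537.6  99.7] turn -13.1 | j6 -108.3 tilt [-1.7999e+02  6.0000e-02] t 53.1
```

>>> step_arm --rows '[[[-29.2,537.6,0],-13.1],[[-29.2,537.6,0],-13.1],[[-29.2,537.6,0],-13.1],[[-29.2,537.6,0],-13.1],[[-29.2,537.6,0],-13.1],[[-29.2,537.6,0],-13.1],[[-29.2,537.6,0],-13.1],[[-29.2,537.6,0],-13.1],[[-29.2,537.6,0],-13.1],[[-29.2,537.6,0],-13.1],[[-29.2,537.6,0],-13.1],[[-29.2,537.6,30],-13.1]]' --squeeze 60

```text
time: 54.3
tool_pos: [600.6, 350.3, 133.8]
tcp_rot: [179.7, 0.5, -174.5]
ft_force: [0.7, -0.1, 0.7]
finger_gap: 85.6
grip_force: 0.0
```

>>> step_arm --rows '[[[0,0,40],0],[[0,0,80],0],[[0,0,115],0],[[0,0,130],0],[[0,0,130],0],[[0,0,130],0]]'

```text
time: 54.9
tool_pos: [599.2, 342.3, 0.7]
tcp_rot: [180.0, 0.1, -174.8]
ft_force: [-0.2, -0.7, 1.3]
finger_gap: 85.0
grip_force: 0.0
```

```bash
python3 t.py 599.3 339.7 -21 185.2
```

```text
shift [ 0.1 -2.6 21.7] turn -0.0 | j6 -69.7 tilt [1.7996e+02 8.0000e-02] t 54.9
```

>>> step_arm --rows '[[[0,-2,5],0],[[0,-2,11],0],[[0,-2,17],0],[[0,-2,20.5],0],[[0,-2,20.5],0],[[0,-2,20.5],0]]'

```text
time: 55.5
tool_pos: [598.5, 339.1, -21.3]
tcp_rot: [-180.0, -0.0, -174.9]
ft_force: [0.2, 0.2, -0.3]
finger_gap: 85.4
grip_force: 0.0
```

>>> step_arm --rows '[[[0,0,0],0],[[0,0,0],0],[[0,0,0],0],[[0,0,0],0],[[0,0,0],0],[[0,0,-15],0],[[0,0,-60],0],[[0,0,-110],0],[[0,0,-140],0],[[0,0,-140],0],[[0,0,-140],0]]' --fingers 0

```text
time: 56.6
tool_pos: [599.0, 339.3, 120.1]
tcp_rot: [180.0, 0.1, -174.9]
ft_force: [-1.5, 0.0, -2.5]
finger_gap: 57.3
grip_force: 64.8
```

```bash
python3 t.py 602 -40.6 90 172
```

```text
shift [  30.9 -378.7   30.1] turn 13.1 | j6 -69.8 tilt [1.7997e+02 9.0000e-02] t 56.6
```

>>> step_arm --rows '[[[31,-379,0],13.1],[[31,-379,0],13.1],[[31,-379,0],13.1],[[31,-379,0],13.1],[[31,-379,0],13.1],[[31,-379,0],13.1],[[31,-379,0],13.1],[[31,-379,0],13.1],[[31,-379,15],13.1],[[31,-379,35],13.1],[[31,-379,35],13.1],[[31,-379,35],13.1]]'

```text
time: 57.8
tool_pos: [599.7, -40.0, 81.6]
tcp_rot: [180.0, -0.3, 172.1]
ft_force: [0.2, 0.5, -0.5]
finger_gap: 57.4
grip_force: 64.8
```

```bash
python3 t.py 602 -40.7 69 172
```

```text
shift [-2.4 -0.3 12.6] turn 0.1 | j6 -90.8 tilt [179.99  -0.27] t 57.8
```

>>> step_arm --rows '[[[0,-0.2,0],0],[[0,-0.2,0],0],[[0,-0.2,3],0],[[0,-0.2,6],0],[[0,-0.2,8],0],[[0,-0.2,10],0],[[0,-0.2,12],0],[[0,-0.2,14],0],[[0,-0.2,14],0]]'

```text
time: 58.7
tool_pos: [603.2, -41.4, 72.0]
tcp_rot: [180.0, 0.2, 172.0]
ft_force: [-0.8, 1.2, 10.1]
finger_gap: 57.5
grip_force: 66.4
```

```bash
python3 t.py 602 -40.7 65.5 172
```

```text
shift [1.2 0.6 6.5] turn 0.0 | j6 -90.8 tilt [179.99   0.21] t 58.7
```

>>> step_arm --rows '[[[1.2,0.5,1],0],[[1.2,0.5,2.5],0],[[1.2,0.5,4],0],[[1.2,0.5,5],0],[[1.2,0.5,5],0]]'

```text
time: 59.2
tool_pos: [604.4, -41.5, 68.5]
tcp_rot: [-180.0, 0.5, 172.0]
ft_force: [5.5, -1.6, 10.7]
finger_gap: 57.4
grip_force: 67.5
```

>>> step_arm --rows '[[[0,0,0],0],[[0,0,0],0],[[0,0,0],0],[[0,0,0],0],[[0,0,0],0]]' --fingers 1

```text
time: 59.7
tool_pos: [600.0, -40.6, 64.3]
tcp_rot: [-180.0, -0.1, 172.0]
ft_force: [0.4, 0.0, -0.2]
finger_gap: 85.5
grip_force: 0.0
```

```bash
python3 t.py 602 -40.6 64.5 172
```

```text
shift [-2.   0.2 -0.2] turn 0.0 | j6 -90.8 tilt [-1.8e+02 -5.0e-02] t 59.7
```

>>> step_arm --rows '[[[0,0.2,0],0],[[0,0.2,0],0],[[0,0.2,0],0],[[0,0.2,0],0],[[0,0.2,0],0],[[0,0.2,0],0]]' --fingers 0 --squeeze 30

```text
time: 60.3
tool_pos: [600.5, -40.4, 64.9]
tcp_rot: [180.0, 0.0, 172.0]
ft_force: [0.9, 0.8, 1.3]
finger_gap: 58.9
grip_force: 33.5
```

>>> step_arm --rows '[[[-1,0,0.2],0],[[-2,0,0.4],0],[[-3,0,0.6],0],[[-4,0,0.9],0],[[-5,0,1.1],0],[[-6,0,1.3],0],[[-7,0,1.5],0],[[-8,0,1.8],0],[[-9,0,2],0],[[-10,0,2.2],0],[[-11,0,2.5],0],[[-11,0,2.5],0]]'

```text
time: 61.5
tool_pos: [611.6, -42.0, 62.4]
tcp_rot: [180.0, 0.0, 172.0]
ft_force: [0.4, -0.0, 2.0]
finger_gap: 59.0
grip_force: 33.7
```

>>> step_arm --rows '[[[-1,0,0.3],0],[[-2,0,0.6],0],[[-3,0,0.9],0],[[-3,0,0.9],0]]'

```text
time: 61.9
tool_pos: [614.6, -42.4, 61.7]
tcp_rot: [180.0, 0.0, 172.0]
ft_force: [-1.6, -0.3, 4.2]
finger_gap: 59.0
grip_force: 33.9
```

>>> step_arm --rows '[[[-1,0,0.3],0],[[-2,0,0.5],0],[[-3,0,0.7],0],[[-3,0,0.7],0]]'

```text
time: 62.3
tool_pos: [616.0, -42.6, 61.3]
tcp_rot: [-180.0, -0.2, 172.0]
ft_force: [-11.8, 1.2, 13.2]
finger_gap: 58.7
grip_force: 34.9
```

>>> step_arm --rows '[[[-1,0,0],0],[[-1,0,0],0]]'

```text
time: 62.5
tool_pos: [616.0, -42.6, 61.3]
tcp_rot: [-180.0, -0.3, 172.0]
ft_force: [-16.9, 1.7, 17.2]
finger_gap: 59.1
grip_force: 35.3
```

>>> step_arm --rows '[[[0,0,0],0],[[0,0,0],0],[[0,0,0],0],[[0,0,0],0],[[0,0,-30],0],[[0,0,-70],0],[[0,50,-110],0],[[50,100,-110],0],[[90,140,-110],0],[[120,160,-110],0],[[120,160,-110],0],[[120,160,-110],0]]' --fingers 1

```text
time: 63.7
tool_pos: [520.0, 134.6, 170.9]
tcp_rot: [180.0, -0.0, 172.2]
ft_force: [0.3, -1.1, 0.6]
finger_gap: 85.1
grip_force: 0.0
```

```bash
python3 deck.py 3; python3 look3.py; python3 t.py 634.5 -222.3 100 173
python3 - <<'E'
from h import *
t=snapshot("top"); s=snapshot("scene")
f=lambda a:cv2.resize(a,(400,400),interpolation=cv2.INTER_CUBIC)
cv2.imwrite("pics/p9.png",np.hstack([f(t[140:265,275:400]),f(s[130:240,250:360])]))
E
```

```text
deck xy rect [55.9, -0.4, 114.1, 62.9, -0.3] xmin -1.2
63.75
t 63.8
mod [580.1, 320.2, 189.1, 129.5, -81.3]
mod [504.5, 202.9, 323.6, 18.7, 7.8]
mod [507.0, 180.0, 328.9, 17.3, 7.9]
weight [634.9, -222.3, 102.6, 52.9, -7.0]
blk [479.6, -247.3, 79.3, 33.5, -0.5]
blk [489.0, -318.0, 110.6, 33.8, -2.9]
shift [-160.4 -335.7   70.9] turn -0.9 | j6 -73.3 tilt [-1.7999e+02  5.0000e-02] t 63.8
```

View pics/p9.png

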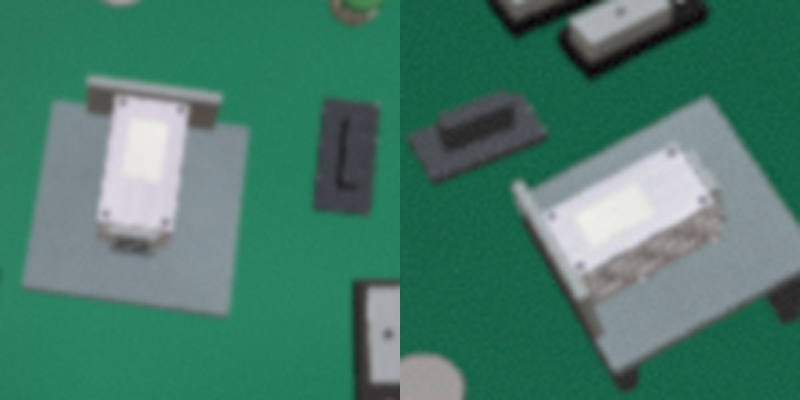

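The picture shows all four modules stacked squarely against the backstop, with the weight at top-crop (348,155). Fetching the weight.

>>> step_arm --rows '[[[-161,-336,0],-0.9],[[-161,-336,0],-0.9],[[-161,-336,0],-0.9],[[-161,-336,0],-0.9],[[-161,-336,0],-0.9],[[-161,-336,0],-0.9],[[-161,-336,0],-0.9],[[-161,-336,0],-0.9],[[-161,-336,40],-0.9],[[-161,-336,85],-0.9],[[-161,-336,130],-0.9],[[-161,-336,130],-0.9]]' --fingers 0.6 --squeeze 70

```text
time: 65.1
tool_pos: [628.1, -222.1, 31.4]
tcp_rot: [179.8, -0.8, 172.8]
ft_force: [-1.2, 0.1, -1.8]
finger_gap: 51.2
grip_force: 0.0
```

```bash
python3 t.py 635.2 -222.8 -5 173
```

```text
shift [-7.2  0.2 36.4] turn -0.2 | j6 -106.7 tilt [179.77  -0.81] t 65.1
```

>>> step_arm --rows '[[[-1,0,10],0],[[-1,0,20],0],[[-1,0,28],0],[[-1,0,28],0],[[-1,0,28],0],[[-1,0,28],0]]'

```text
time: 65.7
tool_pos: [636.1, -223.2, 13.9]
tcp_rot: [-180.0, 0.1, 172.9]
ft_force: [0.1, 0.1, 0.1]
finger_gap: 51.0
grip_force: 0.0
```

```bash
python3 t.py 635.2 -222.8 -4 173
```

```text
shift [ 1.   0.3 17.9] turn -0.1 | j6 -106.6 tilt [-1.7997e+02  9.0000e-02] t 65.7
```

>>> step_arm --rows '[[[1,0.3,6],0],[[1,0.3,12],0],[[1,0.3,18],0],[[1,0.3,18],0],[[1,0.3,18],0]]'

```text
time: 66.2
tool_pos: [634.0, -222.5, -5.9]
tcp_rot: [180.0, -0.1, 172.9]
ft_force: [-0.7, -0.2, 0.2]
finger_gap: 51.2
grip_force: 0.0
```

>>> step_arm --rows '[[[0,0,0],0],[[0,0,0],0],[[0,0,0],0],[[0,0,0],0],[[0,0,0],0],[[0,0,0],0],[[0,0,0],0],[[0,0,-20],0],[[0,0,-60],0],[[0,0,-110],0],[[0,0,-150],0],[[0,0,-150],0]]' --fingers 0

```text
time: 67.4
tool_pos: [638.0, -224.1, 152.4]
tcp_rot: [-179.8, 0.6, 172.9]
ft_force: [2.1, -0.2, -3.5]
finger_gap: 14.7
grip_force: 70.2
```

```bash
python3 t.py 623 -43.8 140 172
```

```text
shift [ 37.1 177.1  12.4] turn 0.9 | j6 -106.6 tilt [-179.82    0.6 ] t 67.4
```

>>> step_arm --rows '[[[34,177,0],0.9],[[34,177,0],0.9],[[34,177,0],0.9],[[34,177,0],0.9],[[34,177,0],0.9],[[34,177,0],0.9],[[34,177,15],0.9],[[34,177,28],0.9],[[34,177,28],0.9],[[34,177,28],0.9]]'

```text
time: 68.4
tool_pos: [621.5, -43.5, 115.1]
tcp_rot: [-180.0, -0.2, 171.9]
ft_force: [0.0, -0.2, -4.5]
finger_gap: 15.1
grip_force: 70.4
```

```bash
python3 t.py 623.5 -43.8 105 172
```

```text
shift [-2.   0.  10.1] turn -0.1 | j6 -90.7 tilt [-1.8e+02 -1.6e-01] t 68.4
```

>>> step_arm --rows '[[[-1,0,3],0],[[-1,0,6],0],[[-1,0,8],0],[[-1,0,10],0],[[-1,0,12],0],[[-1,0,12],0]]'

```text
time: 69.0
tool_pos: [623.2, -42.8, 104.3]
tcp_rot: [180.0, -0.0, 172.0]
ft_force: [0.1, 0.2, -4.3]
finger_gap: 14.6
grip_force: 70.4
```

```bash
python3 t.py 623.9 -43.9 92 172
```

```text
shift [-0.8 -1.  12.3] turn 0.0 | j6 -90.7 tilt [ 1.8e+02 -4.0e-02] t 69.0
```

>>> step_arm --rows '[[[-0.8,-1,2],0],[[-0.8,-1,4],0],[[-0.8,-1,5.5],0],[[-0.8,-1,7],0],[[-0.8,-1,8],0],[[-0.8,-1,8],0]]' --fingers 0 --squeeze 35

```text
time: 69.6
tool_pos: [626.3, -44.5, 99.6]
tcp_rot: [-180.0, 0.3, 172.0]
ft_force: [1.0, -0.4, 8.0]
finger_gap: 14.7
grip_force: 72.4
```

>>> step_arm --rows '[[[0,0,1],0],[[0,0,2],0],[[0,0,3],0],[[0,0,3],0]]'

```text
time: 70.0
tool_pos: [627.6, -44.7, 97.7]
tcp_rot: [-180.0, 0.5, 172.0]
ft_force: [4.0, -1.6, 9.8]
finger_gap: 14.5
grip_force: 73.1
```

>>> step_arm --rows '[[[2,0.5,0],0],[[3.5,0.5,1],0],[[3.5,0.5,2],0],[[3.5,0.5,2.5],0],[[3.5,0.5,2.5],0]]'

```text
time: 70.5
tool_pos: [627.2, -44.4, 97.8]
tcp_rot: [-180.0, 0.9, 172.0]
ft_force: [9.9, -2.4, 14.1]
finger_gap: 14.6
grip_force: 73.9
```

>>> step_arm --rows '[[[0,0,0],0],[[0,0,0],0],[[0,0,0],0],[[0,0,0],0]]' --fingers 0.4

```text
time: 70.9
tool_pos: [620.2, -42.9, 90.6]
tcp_rot: [180.0, -0.1, 172.0]
ft_force: [-0.5, -0.4, -1.2]
finger_gap: 34.1
grip_force: 0.0
```

```bash
python3 t.py 623.9 -43.9 92 172
```

```text
shift [-3.8 -0.5 -1.4] turn 0.0 | j6 -90.7 tilt [ 1.8e+02 -7.0e-02] t 70.9
```

>>> step_arm --rows '[[[0,0,-25],0],[[0,0,-60],0],[[0,0,-100],0],[[50,50,-100],0],[[90,90,-100],0],[[110,140,-100],0],[[110,170,-100],0],[[110,170,-100],0],[[110,170,-100],0]]'

```text
time: 71.8
tool_pos: [534.9, 142.1, 190.9]
tcp_rot: [-180.0, -0.0, 172.2]
ft_force: [-0.2, 0.1, -1.3]
finger_gap: 34.3
grip_force: 0.0
```

```bash
cat > wt.py <<'E'
from h import *
im=snapshot("top"); G=im[...,1].astype(float); s2=snapshot("scene")
yaw=np.radians(172); s,c=np.sin(.22),np.cos(.22)
ex=np.array([np.cos(yaw)*c,np.sin(yaw)*c,s]); ey=np.array([-np.sin(yaw),np.cos(yaw),0]); n=np.cross(ex,ey)
O=np.array([661,-49.1,38.])
for ct in cont(-G,-115,(293,165,345,225),60):
    P=plane(ct,O+n*58,n)-O; q=np.c_[P@ex,P@ey]; print("weight deck rect",rect(q))
f=lambda a:cv2.resize(a,(400,400),interpolation=cv2.INTER_CUBIC)
cv2.imwrite("pics/p10.png",np.hstack([f(im[150:240,275:365]),f(s2[140:230,265:355])]))
E
python3 wt.py; python3 deck.py 3
```

```text
weight deck rect [129.6, -0.8, 35.7, 13.9, -89.2]
weight deck rect [50.9, -0.3, 111.8, 104.1, 89.1]
deck xy rect [59.0, -0.5, 107.9, 62.7, -0.3] xmin 4.9
71.95
```

View pics/p10.png

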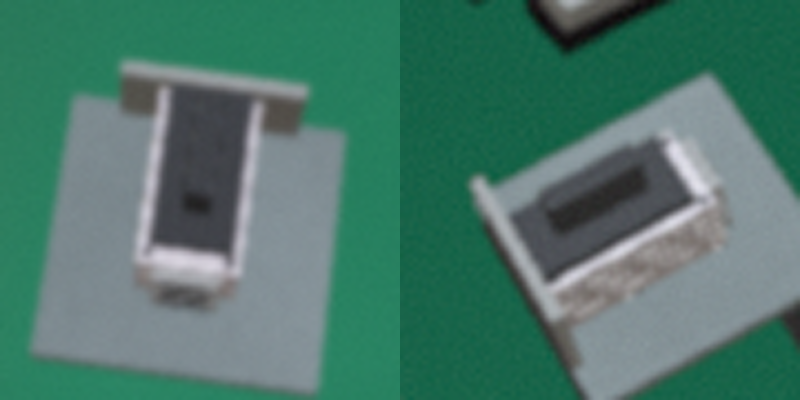

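The picture shows the weight flat and centred across, but about 5 mm too close to the backstop (top crop: dark plate from row 88 to 250). I'll regrip, lift slightly and shift it up the slope.

```bash
cat > we.py <<'E'
from h import *
im=snapshot("top"); G=im[...,1].astype(float)
yaw=np.radians(172); s,c=np.sin(.22),np.cos(.22)
ex=np.array([np.cos(yaw)*c,np.sin(yaw)*c,s]); ey=np.array([-np.sin(yaw),np.cos(yaw),0]); n=np.cross(ex,ey); O=np.array([661,-49.1,38.])
# profile along deck x at y=-14 and +14 on base-top plane: dark->bright step
for y in(-15,15):
    X=np.arange(60,125,.5); P=O+X[:,None]*ex+y*ey+n*58; q=proj(P).astype(np.float32)
    v=cv2.remap(G.astype(np.float32),q[:,:1],q[:,1:],cv2.INTER_LINEAR).ravel()
    i=np.argmax(v>140); print("uphill edge x",X[i], "centre", X[i]-50)
    j=np.argmax(X>95)
    P=O+X[:,None]*ex+y*ey+n*48; q=proj(P).astype(np.float32); v=cv2.remap(G.astype(np.float32),q[:,:1],q[:,1:],cv2.INTER_LINEAR).ravel()
    k=np.where(v>140)[0]; print(" module bright end x",X[k[-1]])
E
python3 we.py; python3 t.py 626 -44 110 172
```

```text
uphill edge x 102.0 centre 52.0
 module bright end x 117.5
uphill edge x 102.0 centre 52.0
 module bright end x 118.0
shift [-115.1 -168.6   80.9] turn -0.1 | j6 -72.7 tilt [-1.7997e+02 -2.0000e-02] t 72.0
```

Run:
```python
from bench import r
print(r.hand_in())
```

```text
the job is handed in; nothing more can be done
None
```

The job is handed in: both blocks are home in their holders, all four modules are stacked square against the backstop, and the weight lies flat on top, about 3 mm off the module's middle towards the backstop, which I left uncorrected.

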